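Shake drying beads over a divided tray

TASK

Push the blue divided tray firmly home against the two steel dowels and the black end stop. Then take the clear shaker from its rest and shake all nine orange drying beads out over the tray, spread so that each of the three compartments gets at least two, without handling the beads. Put the empty shaker back in its rest as it lay, with the tray still home and the other things left where they are.

Things in the scene. Friction and masses are not known exactly. Their poses are not given: they have to be found in the camera images.
- tray: loose open blue tray, 165 (x) x 100 (y) x 30 mm, about 0.35 kg, walls 4 mm; two dividers make three equal compartments in a row along x, each 49 x 92 mm inside, centred at x = -54, 0 and +54 mm. Origin: centre of its underside, z up. It slides on the surface (friction 1.5 to 3.5 N)
- station: fixed L of aluminium strip with two steel dowels (12 mm thick, 24 high; x = -50 and +30 mm) along its +y side and a black end stop at its +x end. Origin: where the tray's origin lies when home, x along x: dowels then touch the tray's +y side (y = 50 mm), the stop its +x end (x = 82.5 mm). The tray starts 15 to 35 mm short of both, turned up to 0.1 rad
- shaker: clear square tube, white ends, 26 x 26 mm, 175 long (x), 0.14 kg empty. Origin: its centre; hold it here across y. Its -x end is open but for a 2.5 mm lip along the inner bottom (z = -10 mm); z is its upper side. The beads lie in single file. With the open end 15 to 30 degrees down they hop the lip one after another, sooner when shaken along x; the last ones need shaking or 40 to 50 degrees
- rest_seat (a point): shaker's origin and axes when it lies in its rest: 59 mm up, x sloping 20 degrees down (open end up). Fixed grey rest, base 180 x 46 mm; saddles 14 mm wide at x = -60 and +60 mm, cheeks 3.5 mm clear of the shaker's sides and ending 3 mm below its centre line, a heel behind the closed end; between the saddles the sides are free over 100 mm
- bead0: loose orange drying bead, a hard ball 16 mm across, 10 g, one of nine that start in the shaker. Origin: its centre
- bead1: loose orange drying bead, a hard ball 16 mm across, 10 g, one of nine that start in the shaker. Origin: its centre
- bead2: loose orange drying bead, a hard ball 16 mm across, 10 g, one of nine that start in the shaker. Origin: its centre
- bead3: loose orange drying bead, a hard ball 16 mm across, 10 g, one of nine that start in the shaker. Origin: its centre
- bead4: loose orange drying bead, a hard ball 16 mm across, 10 g, one of nine that start in the shaker. Origin: its centre
- bead5: loose orange drying bead, a hard ball 16 mm across, 10 g, one of nine that start in the shaker. Origin: its centre
- bead6: loose orange drying bead, a hard ball 16 mm across, 10 g, one of nine that start in the shaker. Origin: its centre
- bead7: loose orange drying bead, a hard ball 16 mm across, 10 g, one of nine that start in the shaker. Origin: its centre
- bead8: loose orange drying bead, a hard ball 16 mm across, 10 g, one of nine that start in the shaker. Origin: its centre
- bottle_red: bystander: small white dropper bottle with a red band, 40 mm thick, 98 mm high, loose. Origin: centre of its underside
- bond_carton: bystander: small upright carton, white and crimson, 32 x 46 x 88 mm, loose. Origin: centre of its underside
- amber_bottle: bystander: small brown bottle with a black cap, 36 mm thick, 78 mm high, loose. Origin: centre of its underside

How it is judged:
By the outcome, as a careful person would: the job done as asked, in the order asked, and still so for the second after the job is handed in, with the robot touching nothing.
It also fails if it takes over 70 s, if anything falls off the work surface, if the arm or the gripper's body presses on something with over 40 N, if the wrist force passes 120 N, or if a joint passes its speed limit or range.

ROBOT

A 6-joint arm with a two-finger parallel gripper is mounted at the origin on a cart in front of the work surface, level with it; the furniture and walls round the work are solid. World frame = base frame: x ahead of the robot, y to its left, z up, the work surface at z = 0. Lengths are in m, angles in rad, forces in N, time in s.
With the tool pointing down it reaches from about 0.325 to 0.85 m from the base axis. Payload 15.5 kg.
Tool frame: the origin (TCP) lies at the very end of the fingers, on their centre line; the grasp point (between the pads) lies 19 mm behind it; z points along the fingers, y is the line along which they close (so a half turn about z gives the same grasp; the last joint's range is limited). The gripper opens to 91 mm and grips with 3 to 60 N. Pads are 32 mm wide; open, the fingers measure 118 mm over their backs; the gripper's body (76 mm by 178 mm) begins 60 mm behind the grasp point.
Start: joints at [1.25, 0.494, 1.345, -0, 1.302, -0.096], TCP at [0.14, 0.609, 0.214] pointing down, gripper open.
Joint ranges: [-2.91, 2.91], [-0.82, 2.16], [0.22, 2.67], [-1.22, 4.37], [0.12, 2.79], [-3.08, 3.08]. Speed limits (rad/s): [1.89, 1.89, 2.57, 3.01, 3.01, 3.01].

INTERFACE

Orientations are given as a unit quaternion [x, y, z, w].
In Python, from plant import monitor, optics, order, finder gives the robot as it stands.
- The arm moves only by the tool arm_command, never from a script. Its argument "deltas" is a list of rows, each an object of numbers: "ax", "ay", "az": the turn, a rotation vector about the tool's x, y, z in degrees; "x", "y", "z": the shift along the tool's x, y, z in m; "hand": the finger opening in m, from 0 to 0.0912. In form: [{"ax": .., "ay": .., "az": .., "x": .., "y": .., "z": .., "hand": ..}, ...]. A call has 1 to 20 rows; each row is the pose to reach, as a shift and turn from the pose commanded when the call began, along the tool's axes at that moment; what a row does not reach only later rows make up. A row lasts 1/8 s, in which the tool goes at most 62.5 mm and 10.7 degrees, less where a joint would pass 70% of its speed; a pose out of reach is approached as far as the arm can. A call with a gripper value outside its range is refused whole. The fingers move at their own pace and stop on an object; "grip_force" is the grip in N (left out, the last holds). Time passes only in rows, so rows that repeat a pose let the fingers close. It gives the time, the measured TCP pose, the force, the opening and the grip force at its end, in the units of the state.
- monitor.get_obs(): the state, without advancing time (a new reading comes with each control period).
- optics.get_image(name): name is "side" or "top"; returns (picture, depth): 480x640x3 uint8, red, green, blue; 480x640 float32, m along the optical axis (not along the pixel's ray), 0 where there is no reading.
- optics.calibration(name): a dict with "fx", "fy", "cx", "cy" (pixels), "dist_coeffs" ([k1, k2, p1, p2, k3] as OpenCV has them; the pictures are not rectified), "world_to_cam" (4x4, takes a point from world to camera coordinates). Camera axes: x right, y down, z forward; pixel columns grow to the right and rows downward; lengths in m; the calibration is good to about 2 mm. A picture is of the moment at which its call begins. calibration takes no time and is no camera call.
- order.close_job(): hands the job in; it is judged then, once.
Trained networks look in the newest picture that a camera, given by its name, has taken for a name from the list of things; names that differ only in an ending like _2 or _b are one class to them, and where a whole thing is asked for, a point or a joint stands for the part that bears it (a point fixed in the world has none). Each returns a list of dicts, best first, with "confidence" (0 to 1); they miss things now and then, are a little off and sometimes report something else, mostly with a low value. They report only what shows in the picture. A call takes as long as a camera call.
- finder.silhouettes(label, camera): "mask" (480x640 bool, what is visible of it) and "rect" ([centre column, centre row, width, height] in pixels, round what is visible of it).
- finder.place_of(label, camera): "pixel" ([column, row] in pixels: a listed point, or the origin of a listed thing).
The state is a dict: "time": time; "joint_positions": joint angles; "joint_vel": joint speeds; "joint_efforts": joint torques, N m; "tool_pos": TCP position; "tcp_rot": TCP orientation; "wrist_force": force on the tool from outside, world axes, zero at the start; "torque": the same for the moment, N m; "opening": finger opening in m; "gripper_force": force on a finger pad.
Only numpy, scipy, OpenCV 4.12 (cv2) and the standard library are available. Lean on these libraries where they do the work, as an engineer would, in place of code of your own. Each camera call takes 0.05 s, during which the arm holds its last target. There are 200 camera calls.

## Working session

There is one attempt and no reset: what is moved stays moved. The work goes in short steps, Python scripts to look and compute and a tool call to move; the robot and the scene stay as the last step left them, time stands still between calls to the robot, and variables do not carry over. Pictures are saved under pics/ and viewed, at most 10 in all, crops included, and the job is handed in when it is done.

Besides the shell and the picture viewer there is one more tool, called after ">>>" by a JSON object that holds its "method" and its "body", one argument or row to a line. arm_command: Moves the arm, as the interface text tells. Its arguments: {"type":"object","properties":{"deltas":{"type":"array","items":{"type":"object","properties":{"ax":{"type":"number"},"ay":{"type":"number"},"az":{"type":"number"},"x":{"type":"number"},"y":{"type":"number"},"z":{"type":"number"},"hand":{"type":"number"}}}},"grip_force":{"type":"number"}},"required":["deltas"]}

```bash
mkdir -p pics; ls
cat > h.py <<'E'
import numpy as np, cv2
from plant import monitor, optics, order, finder
def pix2world(cam, px, z):
    c=optics.calibration(cam); K=np.array([[c['fx'],0,c['cx']],[0,c['fy'],c['cy']],[0,0,1]])
    u=cv2.undistortPoints(np.array(px,float).reshape(-1,1,2),K,np.array(c['dist_coeffs'])).reshape(-1,2)
    T=np.array(c['world_to_cam']); R,t=T[:3,:3],T[:3,3]; o=-R.T@t
    d=np.c_[u,np.ones(len(u))]@R
    return o+d*((z-o[2])/d[:,2])[:,None]
def depth2world(cam, depth, ys, xs):
    c=optics.calibration(cam); K=np.array([[c['fx'],0,c['cx']],[0,c['fy'],c['cy']],[0,0,1]])
    u=cv2.undistortPoints(np.c_[xs,ys].astype(float).reshape(-1,1,2),K,np.array(c['dist_coeffs'])).reshape(-1,2)
    T=np.array(c['world_to_cam']); R,t=T[:3,:3],T[:3,3]
    P=np.c_[u,np.ones(len(u))]*depth[ys,xs][:,None]
    return (P-t)@R
def proj(cam,P):
    c=optics.calibration(cam); K=np.array([[c['fx'],0,c['cx']],[0,c['fy'],c['cy']],[0,0,1]])
    T=np.array(c['world_to_cam']); r,_=cv2.Rodrigues(T[:3,:3])
    return cv2.projectPoints(np.array(P,float).reshape(-1,1,3),r,T[:3,3],K,np.array(c['dist_coeffs']))[0].reshape(-1,2)
def save(cam,name):
    im,d=optics.get_image(cam); cv2.imwrite(f'pics/{name}.png',im[:,:,::-1]); return im,d
E
python3 - <<'E'
from h import *
np.set_printoptions(precision=4,suppress=True)
print({k:(np.round(v,4).tolist() if not isinstance(v,float) else v) for k,v in monitor.get_obs().items()})
for cam in ['top','side']:
    im,d=save(cam,cam+'0')
    c=optics.calibration(cam);T=np.array(c['world_to_cam']);print(cam,c['fx'],-T[:3,:3].T@T[:3,3],T[2,:3])
    for l,z in [('tray',0),('station',0),('shaker',.059),('rest_seat',.059),('bottle_red',0),('bond_carton',0),('amber_bottle',0)]:
        for r in finder.place_of(l,cam)[:2]: print(l,np.round(r['pixel'],1),round(r['confidence'],2),pix2world(cam,r['pixel'],z)[0])
E
```

```text
pics
{'time': 0.0, 'joint_positions': [1.2495, 0.4942, 1.3462, 0.0, 1.3025, -0.0955], 'joint_vel': [-0.0005, 0.0002, -0.001, -0.0002, 0.0001, 0.0011], 'joint_efforts': [0.0044, -87.8814, -38.1858, 0.071, 0.0533, -0.0001], 'tool_pos': [0.1398, 0.6088, 0.2133], 'tcp_rot': [0.1126, 0.9936, -0.0006, -0.0001], 'wrist_force': [-0.0877, -0.7187, 0.7943], 'torque': [-0.0292, 0.0148, -0.0066], 'gripper_force': 0.0, 'opening': 0.09060107885529439}
top 615.7907296214559 [0.4582 0.0799 1.0098] [ 0.1097 -0.0073 -0.9939]
tray [249.2 297.3] 0.61 [0.488  0.1845 0.    ]
shaker [373.  276.3] 0.77 [ 0.519  -0.0131  0.059 ]
rest_seat [374.5 277.8] 0.7 [ 0.5167 -0.0154  0.059 ]
bottle_red [328.3 170.1] 0.83 [0.7011 0.0544 0.    ]
bond_carton [240.5 179.9] 0.65 [0.6844 0.2018 0.    ]
amber_bottle [284.4 177.1] 0.66 [0.689  0.1281 0.    ]
side 458.560897826582 [ 0.3242 -0.496   0.6308] [ 0.2959  0.7029 -0.6468]
tray [259.8 264.8] 0.68 [0.4832 0.1824 0.    ]
shaker [310.6 308. ] 0.74 [ 0.5123 -0.0174  0.059 ]
rest_seat [309.6 307.7] 0.77 [ 0.511  -0.0161  0.059 ]
bottle_red [382.2 273.4] 0.8 [0.6966 0.0576 0.    ]
bond_carton [345.  229.8] 0.83 [ 0.6912  0.2131 -0.    ]
amber_bottle [360.3 254.2] 0.87 [0.6839 0.1266 0.    ]
```

View pics/top0.png

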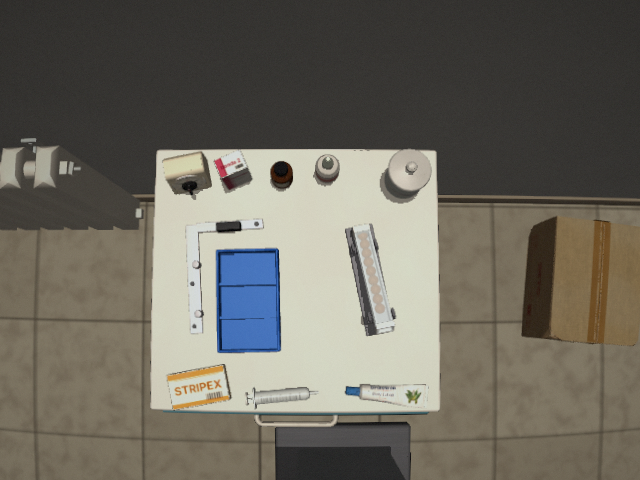

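View pics/side0.png

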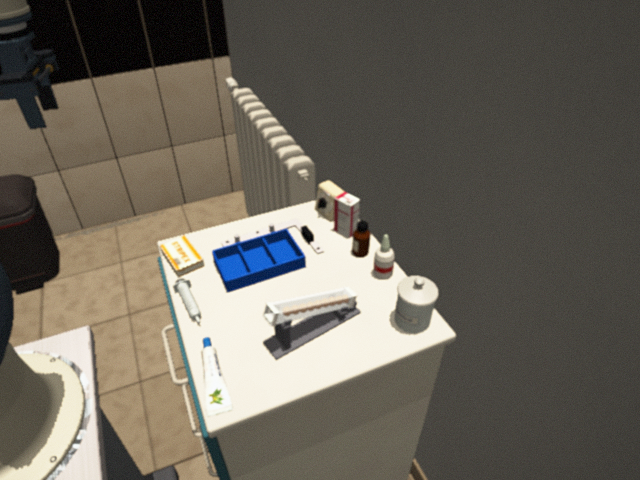

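The top view shows the tray at about (249,300), long along world x. The L-shaped station is to its left, with dowels at (197,265) and (199,313) and the black stop at (229,226). The shaker's open end is the low one in the image, at about (378,330). The side view agrees.

Run:
```python
from h import *
np.set_printoptions(precision=4,suppress=True)
im,d=optics.get_image('top')
hsv=cv2.cvtColor(im,cv2.COLOR_RGB2HSV)
m=cv2.inRange(hsv,(105,120,40),(125,255,255)); m[:200]=0;m[370:]=0;m[:,:180]=0;m[:,310:]=0
ys,xs=np.nonzero(m); P=depth2world('top',d,ys,xs)
k=(P[:,2]>.022)&(P[:,2]<.04); print('tray n',k.sum(), np.percentile(P[:,2],[1,10,50,90,99]))
cnt=max(cv2.findContours(m,0,1)[0],key=cv2.contourArea).reshape(-1,2)
W=pix2world('top',cnt,.030)
r=cv2.minAreaRect((W[:,:2]*1000).astype(np.float32)); print('tray rect',r); 
g=cv2.cvtColor(im,cv2.COLOR_RGB2GRAY)
crop=cv2.resize(im[205:345,175:295],None,fx=5,fy=5,interpolation=cv2.INTER_CUBIC)[:600]
cv2.imwrite('pics/c.png',crop[:,:,::-1])
# shaker
for cam in ['top','side']:
    im,d=optics.get_image(cam)
    s=finder.silhouettes('shaker',cam)[0]; ys,xs=np.nonzero(s['mask'])
    P=depth2world(cam,d,ys,xs); print(cam,s['confidence'],len(xs),np.percentile(P,[2,50,98],axis=0))
    k=(P[:,2]>.03)&(P[:,2]<.13)&(abs(P[:,1]+.015)<.06); Q=P[k]; c=np.median(Q,0)
    r=cv2.minAreaRect((Q[:,:2]*1000).astype(np.float32)); print(r)
    A=np.c_[Q[:,0]-.515,np.ones(len(Q))]; print('y(x),z(x)',np.linalg.lstsq(A,Q[:,1:],rcond=None)[0].T)
    for n in ['station','tray']:
      s=finder.silhouettes(n,cam)
      if s: print(n,s[0]['confidence'],s[0]['rect'],s[0]['mask'].sum())
```

```text
tray n 1113 [-0.0002  0.0016  0.0043  0.0291  0.0334]
tray rect ((482.7055969238281, 183.8389434814453), (163.91009521484375, 100.4544448852539), 1.421152114868164)
top 0.81 2050 [[ 0.4365 -0.0357  0.04  ]
 [ 0.5138 -0.0115  0.0729]
 [ 0.5986  0.0134  0.1007]]
((518.3702392578125, -11.987419128417969), (174.0293731689453, 27.70842742919922), 11.186785697937012)
y(x),z(x) [[ 0.1908 -0.0116]
 [-0.3364  0.0719]]
station 0.6 [225.0, 275.4, 80.7, 113.7] 2019
tray 0.68 [249.0, 299.4, 63.2, 107.7] 6628
side 0.82 1893 [[ 0.434  -0.04    0.0317]
 [ 0.5031 -0.0191  0.0725]
 [ 0.5956  0.0067  0.101 ]]
((516.1072387695312, -14.39738655090332), (171.85629272460938, 30.88511085510254), 10.146390914916992)
y(x),z(x) [[ 0.1712 -0.0179]
 [-0.3296  0.0676]]
station 0.81 [274.3, 233.4, 103.4, 38.6] 923
tray 0.63 [257.4, 263.2, 89.4, 65.9] 3811
```

View pics/c.png

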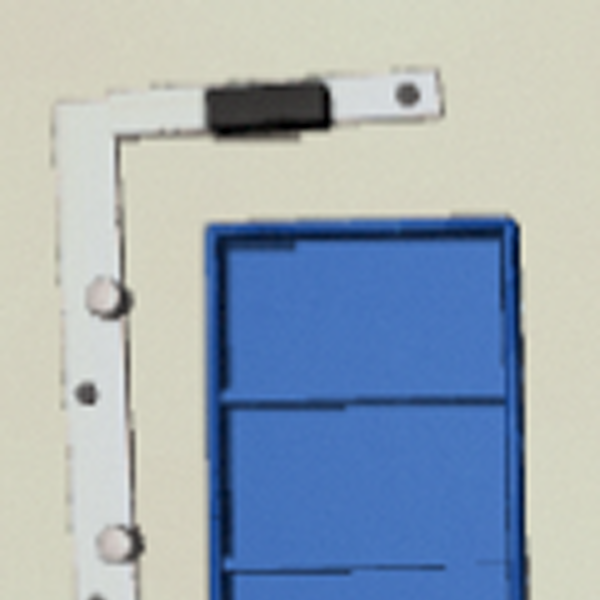

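>>> {"method": "arm_command", "body": {
  "deltas": [
    {"x":-0.465,"y":-0.415,"az":-16,"hand":0.0},
    {"x":-0.465,"y":-0.415,"az":-16,"hand":0.0},
    {"x":-0.465,"y":-0.415,"az":-16,"hand":0.0},
    {"x":-0.465,"y":-0.415,"az":-16,"hand":0.0},
    {"x":-0.465,"y":-0.415,"az":-16,"hand":0.0},
    {"x":-0.465,"y":-0.415,"az":-16,"hand":0.0},
    {"x":-0.465,"y":-0.415,"az":-16,"hand":0.0},
    {"x":-0.465,"y":-0.415,"az":-16,"hand":0.0},
    {"x":-0.465,"y":-0.415,"az":-16,"hand":0.0},
    {"x":-0.465,"y":-0.415,"az":-16,"hand":0.0},
    {"x":-0.465,"y":-0.415,"az":-16,"hand":0.0},
    {"x":-0.465,"y":-0.415,"az":-16,"hand":0.0},
    {"x":-0.465,"y":-0.415,"az":-16,"hand":0.0},
    {"x":-0.465,"y":-0.415,"az":-16,"hand":0.0}
  ],
  "grip_force": 30
}}

```text
validation failed for argument at $.de...
```

Run:
```python
from h import *
np.set_printoptions(precision=4,suppress=True)
o=monitor.get_obs();print(o['time'],o['tool_pos'],o['tcp_rot'],o['opening'],o['joint_positions'])
D=pix2world('top',[(196,264.4),(198.6,313.4)],.024)[:,:2]; print('dowels',D,np.linalg.norm(D[0]-D[1]))
for z in (.015,.024,.03): print('stop',z,pix2world('top',[(216.6,231.6),(240.6,230.6)],z))
x=(D[0]-D[1]);yaw=np.arctan2(x[1],x[0]);print('yaw',np.degrees(yaw))
e=np.array([np.cos(yaw),np.sin(yaw)]);n=np.array([-e[1],e[0]])
print('home',D[1]+.05*e-.056*n,D[0]-.03*e-.056*n)
```

```text
1.25 [0.1399 0.6091 0.2139] [ 0.1126  0.9936 -0.      0.    ] 0.09143986628342826 [ 1.2495  0.4936  1.3455 -0.      1.3025 -0.0955]
dowels [[0.5399 0.2692]
 [0.4609 0.2636]] 0.07919047343687381
stop 0.015 [[0.5947 0.2379 0.015 ]
 [0.5963 0.1984 0.015 ]]
stop 0.024 [[0.5934 0.2365 0.024 ]
 [0.5951 0.1973 0.024 ]]
stop 0.03 [[0.5926 0.2355 0.03  ]
 [0.5942 0.1966 0.03  ]]
yaw 4.0153876888928375
home [0.5147 0.2113] [0.5139 0.2112]
```

>>> {"method": "arm_command", "body": {
  "deltas": [
    {"ax":0,"ay":0,"az":-16,"x":-0.465,"y":-0.415,"z":0,"hand":0.001},
    {"ax":0,"ay":0,"az":-16,"x":-0.465,"y":-0.415,"z":0,"hand":0.001},
    {"ax":0,"ay":0,"az":-16,"x":-0.465,"y":-0.415,"z":0,"hand":0.001},
    {"ax":0,"ay":0,"az":-16,"x":-0.465,"y":-0.415,"z":0,"hand":0.001},
    {"ax":0,"ay":0,"az":-16,"x":-0.465,"y":-0.415,"z":0,"hand":0.001},
    {"ax":0,"ay":0,"az":-16,"x":-0.465,"y":-0.415,"z":0,"hand":0.001},
    {"ax":0,"ay":0,"az":-16,"x":-0.465,"y":-0.415,"z":0,"hand":0.001},
    {"ax":0,"ay":0,"az":-16,"x":-0.465,"y":-0.415,"z":0,"hand":0.001},
    {"ax":0,"ay":0,"az":-16,"x":-0.465,"y":-0.415,"z":0,"hand":0.001},
    {"ax":0,"ay":0,"az":-16,"x":-0.465,"y":-0.415,"z":0,"hand":0.001},
    {"ax":0,"ay":0,"az":-16,"x":-0.465,"y":-0.415,"z":0,"hand":0.001},
    {"ax":0,"ay":0,"az":-16,"x":-0.465,"y":-0.415,"z":0,"hand":0.001},
    {"ax":0,"ay":0,"az":-16,"x":-0.465,"y":-0.415,"z":0,"hand":0.001},
    {"ax":0,"ay":0,"az":-16,"x":-0.465,"y":-0.415,"z":0,"hand":0.001}
  ],
  "grip_force": 30
}}

```text
time: 3.0
tool_pos: [0.4997, 0.1015, 0.214]
tcp_rot: [-0.028, 1.0, 0.0, -0.0]
wrist_force: [0.7, -0.3, 0.2]
opening: 0.0011
gripper_force: 0.0
```

>>> {"method": "arm_command", "body": {
  "deltas": [
    {"ax":0,"ay":0,"az":0,"x":0.012,"y":0,"z":0.06,"hand":0.001},
    {"ax":0,"ay":0,"az":0,"x":0.012,"y":0,"z":0.12,"hand":0.001},
    {"ax":0,"ay":0,"az":0,"x":0.012,"y":0,"z":0.17,"hand":0.001},
    {"ax":0,"ay":0,"az":0,"x":0.012,"y":0,"z":0.199,"hand":0.001},
    {"ax":0,"ay":0,"az":0,"x":0.012,"y":0.005,"z":0.199,"hand":0.001},
    {"ax":0,"ay":0,"az":0,"x":0.012,"y":0.01,"z":0.199,"hand":0.001},
    {"ax":0,"ay":0,"az":0,"x":0.012,"y":0.015,"z":0.199,"hand":0.001},
    {"ax":0,"ay":0,"az":0,"x":0.012,"y":0.02,"z":0.199,"hand":0.001},
    {"ax":0,"ay":0,"az":0,"x":0.012,"y":0.025,"z":0.199,"hand":0.001},
    {"ax":0,"ay":0,"az":0,"x":0.012,"y":0.03,"z":0.199,"hand":0.001},
    {"ax":0,"ay":0,"az":0,"x":0.012,"y":0.034,"z":0.199,"hand":0.001},
    {"ax":0,"ay":0,"az":0,"x":0.012,"y":0.037,"z":0.199,"hand":0.001},
    {"ax":0,"ay":0,"az":0,"x":0.012,"y":0.04,"z":0.199,"hand":0.001},
    {"ax":0,"ay":0,"az":0,"x":0.012,"y":0.042,"z":0.199,"hand":0.001}
  ]
}}

```text
time: 4.75
tool_pos: [0.4862, 0.1418, 0.0151]
tcp_rot: [-0.027, 1.0, -0.0, 0.0]
wrist_force: [1.1, -6.1, 6.2]
opening: 0.001
gripper_force: 3.3
```

>>> {"method": "arm_command", "body": {
  "deltas": [
    {"ax":0,"ay":0,"az":0,"x":0,"y":0.001,"z":0,"hand":0.001},
    {"ax":0,"ay":0,"az":0,"x":0,"y":0.002,"z":0,"hand":0.001}
  ]
}}

```text
time: 5.0
tool_pos: [0.486, 0.1438, 0.0151]
tcp_rot: [-0.027, 1.0, -0.0, 0.0]
wrist_force: [0.1, -5.9, 5.7]
opening: 0.0013
gripper_force: 3.2
```

>>> {"method": "arm_command", "body": {
  "deltas": [
    {"ax":0,"ay":0,"az":0,"x":0,"y":0.001,"z":0,"hand":0.001},
    {"ax":0,"ay":0,"az":0,"x":0,"y":0.002,"z":0,"hand":0.001},
    {"ax":0,"ay":0,"az":0,"x":0,"y":0.003,"z":0,"hand":0.001}
  ]
}}

```text
time: 5.38
tool_pos: [0.4858, 0.1467, 0.0151]
tcp_rot: [-0.027, 1.0, -0.0, 0.0]
wrist_force: [0.6, -6.9, 6.0]
opening: 0.001
gripper_force: 3.2
```

```bash
cat >> h.py <<'E'
def tray():
    im,d=optics.get_image('top')
    hsv=cv2.cvtColor(im,cv2.COLOR_RGB2HSV)
    m=cv2.inRange(hsv,(105,120,40),(125,255,255)); m[:200]=0;m[370:]=0;m[:,:180]=0;m[:,310:]=0
    cnt=np.vstack([c for c in cv2.findContours(m,0,1)[0] if cv2.contourArea(c)>100]).reshape(-1,2)
    return cv2.minAreaRect((pix2world('top',cnt,.030)[:,:2]*1000).astype(np.float32)),im
E
python3 - <<'E'
from h import *
r,im=tray();print(r,monitor.get_obs()['wrist_force'])
cv2.imwrite('pics/p1.png',cv2.resize(im[200:360,170:330],None,fx=3.7,fy=3.7)[:,:,::-1])
E
```

```text
((404.8996887207031, 200.9152069091797), (22.371234893798828, 101.66752624511719), 9.755231857299805) [-0.46476516 -5.32554919  5.48048286]
```

View pics/p1.png

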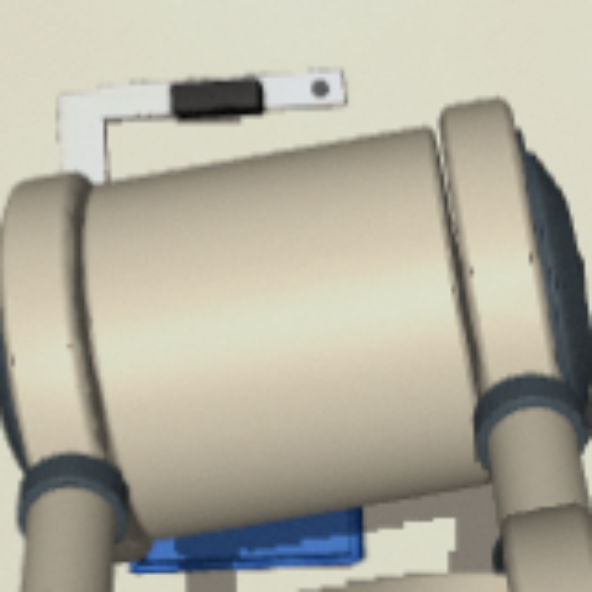

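The arm hides most of the tray and only its near end shows, at about (250,565) in the crop. I'll keep going by force.

>>> {"method": "arm_command", "body": {
  "deltas": [
    {"ax":0,"ay":0,"az":0,"x":0,"y":0.001,"z":-0.001,"hand":0.001},
    {"ax":0,"ay":0,"az":0,"x":0,"y":0.002,"z":-0.001,"hand":0.001}
  ]
}}

```text
time: 5.68
tool_pos: [0.4854, 0.149, 0.0159]
tcp_rot: [-0.027, 1.0, -0.0, -0.0]
wrist_force: [1.1, -2.9, 0.5]
opening: 0.0013
gripper_force: 1.6
```

Run:
```python
from h import *
print(monitor.get_obs()['wrist_force'])
im,d=save('side','s1'); cv2.imwrite('pics/s1.png',cv2.resize(im[180:340,160:360],None,fx=4,fy=3.75)[:600,:,::-1])
```

```text
[ 1.10823335 -2.88700983  0.5433744 ]
```

View pics/s1.png

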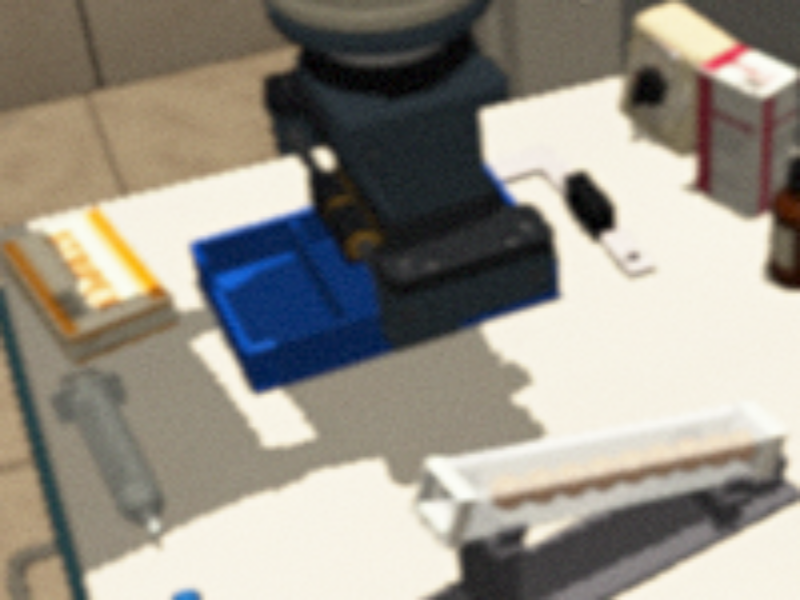

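The tray is moving with the finger, its near corner at about (262,385) in the crop, and the force is now only sliding friction at about 3 N. I'll continue until it hits.

>>> {"method": "arm_command", "body": {
  "deltas": [
    {"ax":0,"ay":0,"az":0,"x":0,"y":0.001,"z":0,"hand":0.001},
    {"ax":0,"ay":0,"az":0,"x":0,"y":0.002,"z":0,"hand":0.001}
  ]
}}

```text
time: 5.98
tool_pos: [0.4855, 0.1508, 0.0159]
tcp_rot: [-0.027, 1.0, -0.0, -0.0]
wrist_force: [0.4, -9.6, 0.8]
opening: 0.0007
gripper_force: 5.2
```

>>> {"method": "arm_command", "body": {
  "deltas": [
    {"ax":0,"ay":0,"az":0,"x":0,"y":0.001,"z":0,"hand":0.001}
  ]
}}

```text
time: 6.1
tool_pos: [0.4856, 0.1511, 0.0159]
tcp_rot: [-0.027, 1.0, -0.001, 0.0]
wrist_force: [3.2, -21.3, 2.0]
opening: 0.0007
gripper_force: 10.7
```

>>> {"method": "arm_command", "body": {
  "deltas": [
    {"ax":0,"ay":0,"az":0,"x":0,"y":-0.01,"z":0,"hand":0.001},
    {"ax":0,"ay":0,"az":0,"x":0,"y":-0.015,"z":-0.04,"hand":0.001},
    {"ax":0,"ay":0,"az":0,"x":-0.04,"y":0.02,"z":-0.06,"hand":0.001},
    {"ax":0,"ay":0,"az":0,"x":-0.055,"y":0.062,"z":-0.06,"hand":0.001},
    {"ax":0,"ay":0,"az":0,"x":-0.055,"y":0.062,"z":-0.06,"hand":0.001}
  ]
}}

```text
time: 6.72
tool_pos: [0.5381, 0.219, 0.0761]
tcp_rot: [-0.028, 1.0, 0.001, 0.001]
wrist_force: [-0.2, -0.3, -0.0]
opening: 0.0011
gripper_force: 0.0
```

Run:
```python
from h import *
np.set_printoptions(precision=4,suppress=True)
print(monitor.get_obs()['tool_pos'])
for cam in('top','side'):
    im,d=optics.get_image(cam)
    hsv=cv2.cvtColor(im,cv2.COLOR_RGB2HSV); m=cv2.inRange(hsv,(105,120,40),(125,255,255))
    ys,xs=np.nonzero(m);P=depth2world(cam,d,ys,xs);k=(P[:,2]>.025)&(P[:,2]<.035)&(P[:,0]>.38)&(P[:,0]<.65)&(P[:,1]>.1)
    W=pix2world(cam,np.c_[xs,ys][k],.03); print(cam,k.sum(),W.min(0),W.max(0)); print(finder.place_of('tray',cam)[:1])
    e=W[W[:,0]<.43]
    if len(e): print(np.percentile(e,[1,99],axis=0))
im=cv2.cvtColor(im,cv2.COLOR_RGB2BGR); cv2.imwrite('pics/s2.png',cv2.resize(im[180:340,160:360],None,fx=4,fy=3.75))
```

```text
[0.5381 0.219  0.0761]
top 200 [0.4377 0.1626 0.03  ] [0.5132 0.2608 0.03  ]
[{'pixel': [232.7, 301.2], 'confidence': 0.69}]
side 709 [0.3954 0.1501 0.03  ] [0.5616 0.2653 0.03  ]
[{'pixel': [253.9, 258.2], 'confidence': 0.73}]
[[0.3961 0.1514 0.03  ]
 [0.4293 0.2551 0.03  ]]
```

View pics/s2.png

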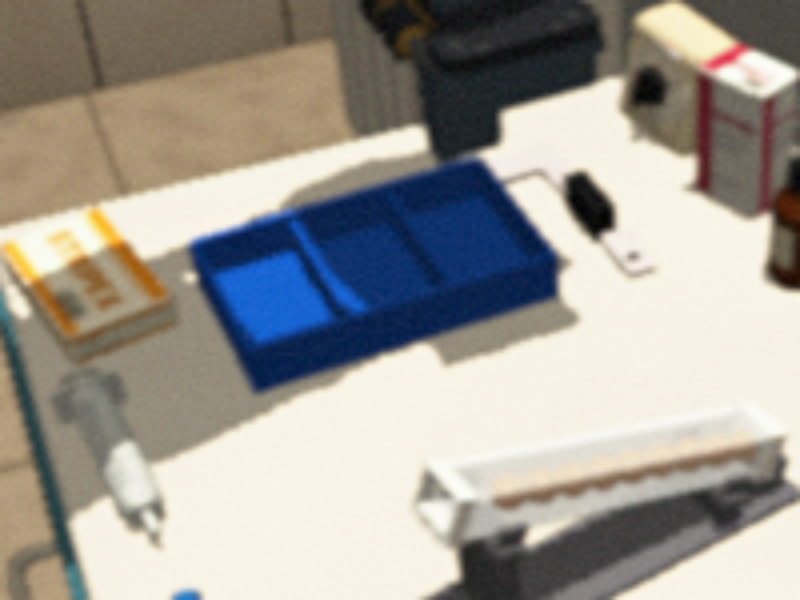

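The whole tray shows in the side view, snug along the dowels and still short of the stop. I'll push +x from inside the +x compartment, which is empty, so the box and syringe at the near end stay clear.

>>> {"method": "arm_command", "body": {
  "deltas": [
    {"ax":0,"ay":0,"az":0,"x":0.001,"y":-0.003,"z":0.03,"hand":0.001},
    {"ax":0,"ay":0,"az":0,"x":0.001,"y":-0.003,"z":0.055,"hand":0.001},
    {"ax":0,"ay":0,"az":0,"x":0.001,"y":-0.003,"z":0.06,"hand":0.001},
    {"ax":0,"ay":0,"az":0,"x":-0.004,"y":-0.003,"z":0.06,"hand":0.001},
    {"ax":0,"ay":0,"az":0,"x":-0.009,"y":-0.003,"z":0.06,"hand":0.001},
    {"ax":0,"ay":0,"az":0,"x":-0.014,"y":-0.003,"z":0.06,"hand":0.001},
    {"ax":0,"ay":0,"az":0,"x":-0.019,"y":-0.003,"z":0.06,"hand":0.001},
    {"ax":0,"ay":0,"az":0,"x":-0.024,"y":-0.003,"z":0.06,"hand":0.001},
    {"ax":0,"ay":0,"az":0,"x":-0.028,"y":-0.003,"z":0.06,"hand":0.001},
    {"ax":0,"ay":0,"az":0,"x":-0.031,"y":-0.003,"z":0.06,"hand":0.001}
  ]
}}

```text
time: 8.18
tool_pos: [0.5683, 0.2154, 0.0159]
tcp_rot: [-0.027, 1.0, -0.0, -0.0]
wrist_force: [-5.5, -0.9, 4.6]
opening: 0.0009
gripper_force: 2.6
```

>>> {"method": "arm_command", "body": {
  "deltas": [
    {"ax":0,"ay":0,"az":0,"x":-0.0015,"y":0,"z":-0.001,"hand":0.001},
    {"ax":0,"ay":0,"az":0,"x":-0.003,"y":0,"z":-0.001,"hand":0.001}
  ]
}}

```text
time: 8.43
tool_pos: [0.5714, 0.2155, 0.0169]
tcp_rot: [-0.027, 1.0, -0.0, 0.0]
wrist_force: [-3.3, 0.3, -0.4]
opening: 0.0011
gripper_force: 1.6
```

>>> {"method": "arm_command", "body": {
  "deltas": [
    {"ax":0,"ay":0,"az":0,"x":-0.001,"y":0,"z":0,"hand":0.001},
    {"ax":0,"ay":0,"az":0,"x":-0.002,"y":0,"z":0,"hand":0.001}
  ]
}}

```text
time: 8.68
tool_pos: [0.5732, 0.2156, 0.0169]
tcp_rot: [-0.027, 1.0, -0.0, -0.0]
wrist_force: [-3.0, -0.3, 0.7]
opening: 0.0009
gripper_force: 1.4
```

>>> {"method": "arm_command", "body": {
  "deltas": [
    {"ax":0,"ay":0,"az":0,"x":-0.001,"y":0,"z":0,"hand":0.001}
  ]
}}

```text
time: 8.8
tool_pos: [0.5742, 0.2157, 0.0169]
tcp_rot: [-0.027, 1.0, -0.0, -0.0]
wrist_force: [-2.5, 0.2, 0.3]
opening: 0.0007
gripper_force: 1.3
```

>>> {"method": "arm_command", "body": {
  "deltas": [
    {"ax":0,"ay":0,"az":0,"x":-0.001,"y":0,"z":0,"hand":0.001},
    {"ax":0,"ay":0,"az":0,"x":-0.002,"y":0,"z":0,"hand":0.001}
  ]
}}

```text
time: 9.05
tool_pos: [0.5755, 0.2157, 0.0168]
tcp_rot: [-0.027, 1.0, -0.0, -0.001]
wrist_force: [-9.2, 0.3, 6.1]
opening: 0.0011
gripper_force: 4.9
```

>>> {"method": "arm_command", "body": {
  "deltas": [
    {"ax":0,"ay":0,"az":0,"x":-0.001,"y":0,"z":0,"hand":0.001}
  ]
}}

```text
time: 9.18
tool_pos: [0.5755, 0.2157, 0.0169]
tcp_rot: [-0.027, 1.0, -0.0, -0.002]
wrist_force: [-15.0, -0.4, 10.7]
opening: 0.0008
gripper_force: 7.4
```

>>> {"method": "arm_command", "body": {
  "deltas": [
    {"ax":0,"ay":0,"az":0,"x":0.005,"y":0,"z":0,"hand":0.001},
    {"ax":0,"ay":0,"az":0,"x":0.008,"y":0,"z":-0.04,"hand":0.001},
    {"ax":0,"ay":0,"az":0,"x":0.0645,"y":0.01,"z":-0.04,"hand":0.001},
    {"ax":0,"ay":0,"az":0,"x":0.0645,"y":0.01,"z":-0.04,"hand":0.001},
    {"ax":0,"ay":0,"az":0,"x":0.0645,"y":0.01,"z":-0.01,"hand":0.001},
    {"ax":0,"ay":0,"az":0,"x":0.0645,"y":0.015,"z":0,"hand":0.001},
    {"ax":0,"ay":0,"az":0,"x":0.0645,"y":0.024,"z":0,"hand":0.001},
    {"ax":0,"ay":0,"az":0,"x":0.0645,"y":0.03,"z":0,"hand":0.001},
    {"ax":0,"ay":0,"az":0,"x":0.0645,"y":0.033,"z":0,"hand":0.001},
    {"ax":0,"ay":0,"az":0,"x":0.0645,"y":0.034,"z":0,"hand":0.001}
  ]
}}

```text
time: 10.42
tool_pos: [0.5111, 0.2467, 0.0173]
tcp_rot: [-0.027, 1.0, 0.0, 0.0]
wrist_force: [-1.0, -0.0, 0.7]
opening: 0.0009
gripper_force: 0.0
```

>>> {"method": "arm_command", "body": {
  "deltas": [
    {"ax":0,"ay":0,"az":0,"x":0,"y":0.001,"z":0,"hand":0.001}
  ]
}}

```text
time: 10.55
tool_pos: [0.511, 0.2473, 0.0171]
tcp_rot: [-0.027, 1.0, 0.0, 0.0]
wrist_force: [0.9, -0.1, 0.8]
opening: 0.0009
gripper_force: 0.0
```

>>> {"method": "arm_command", "body": {
  "deltas": [
    {"ax":0,"ay":0,"az":0,"x":0,"y":0.001,"z":0,"hand":0.001}
  ]
}}

```text
time: 10.68
tool_pos: [0.5108, 0.2482, 0.017]
tcp_rot: [-0.027, 1.0, -0.0, -0.0]
wrist_force: [-0.2, -0.3, -0.1]
opening: 0.001
gripper_force: 0.4
```

>>> {"method": "arm_command", "body": {
  "deltas": [
    {"ax":0,"ay":0,"az":0,"x":0,"y":0.001,"z":0,"hand":0.001},
    {"ax":0,"ay":0,"az":0,"x":0,"y":0.002,"z":0,"hand":0.001}
  ]
}}

```text
time: 10.92
tool_pos: [0.5107, 0.249, 0.017]
tcp_rot: [-0.027, 1.0, -0.001, -0.0]
wrist_force: [3.1, -19.4, 5.6]
opening: 0.001
gripper_force: 9.5
```

The tray is home and pressed firmly on both sides. Next, the shaker.

>>> {"method": "arm_command", "body": {
  "deltas": [
    {"ax":0,"ay":0,"az":0,"x":0,"y":-0.006,"z":0,"hand":0.001},
    {"ax":0,"ay":0,"az":0,"x":0,"y":-0.02,"z":-0.05,"hand":0.001},
    {"ax":0,"ay":0,"az":0,"x":0,"y":-0.03,"z":-0.11,"hand":0.001},
    {"ax":0,"ay":0,"az":0,"x":0,"y":-0.03,"z":-0.15,"hand":0.09},
    {"ax":0,"ay":0,"az":0,"x":0,"y":-0.03,"z":-0.15,"hand":0.09}
  ]
}}

```text
time: 11.55
tool_pos: [0.514, 0.2207, 0.1699]
tcp_rot: [-0.027, 1.0, 0.001, 0.003]
wrist_force: [-0.6, -0.0, -1.0]
opening: 0.0184
gripper_force: 0.0
```

```bash
cat >> h.py <<'E'
from scipy.spatial.transform import Rotation as Rot
def delta(p,R,p0=None,R0=None):
    o=monitor.get_obs()
    p0=np.array(o['tool_pos']) if p0 is None else p0; R0=Rot.from_quat(o['tcp_rot']) if R0 is None else R0
    return np.round(R0.inv().apply(np.array(p)-p0),4),np.round((R0.inv()*R).as_rotvec(degrees=True),2)
def shaker_pose(c,yaw,pitch):
    """shaker centre, yaw deg, pitch deg (+ = open end up) -> TCP pose with tool z=-z_s, tool y=y_s"""
    S=Rot.from_euler('ZY',[yaw,pitch],degrees=True)
    R=S*Rot.from_matrix(np.diag([-1.,1,-1]))
    return np.array(c)+.019*R.as_matrix()[:,2],R,S
E
python3 - <<'E'
from h import *
p,R,S=shaker_pose([.516,-.0145,.059],10.7,20); print(p,S.as_matrix()[:,0])
up=S.as_matrix()[:,2]
print(monitor.get_obs()['tool_pos'],delta(p+.09*up,R),delta(p,R))
E
```

```text
[ 0.50961461 -0.01570653  0.04114584] [ 0.92335399  0.17446955 -0.34202014]
[0.51397362 0.22073084 0.16993233] (array([-0.0134, -0.2318,  0.0439]), array([ 1.41, 20.29, -7.57])) (array([ 0.0176, -0.2361,  0.1283]), array([ 1.41, 20.29, -7.57]))
```

>>> {"method": "arm_command", "body": {
  "deltas": [
    {"ax":1.2,"ay":10,"az":-4,"x":-0.013,"y":-0.06,"z":0.01,"hand":0.09},
    {"ax":1.2,"ay":20.2,"az":-7.6,"x":-0.013,"y":-0.12,"z":0.02,"hand":0.09},
    {"ax":1.2,"ay":20.2,"az":-7.6,"x":-0.013,"y":-0.18,"z":0.035,"hand":0.09},
    {"ax":1.2,"ay":20.2,"az":-7.6,"x":-0.013,"y":-0.232,"z":0.044,"hand":0.09},
    {"ax":1.2,"ay":20.2,"az":-7.6,"x":-0.013,"y":-0.232,"z":0.044,"hand":0.09},
    {"ax":1.2,"ay":20.2,"az":-7.6,"x":-0.013,"y":-0.232,"z":0.044,"hand":0.09}
  ]
}}

```text
time: 12.3
tool_pos: [0.5372, -0.0103, 0.1222]
tcp_rot: [-0.092, 0.98, -0.015, -0.175]
wrist_force: [0.3, -0.6, -0.2]
opening: 0.0781
gripper_force: 0.0
```

Run:
```python
from h import *
o=monitor.get_obs();print(o['tool_pos'],o['tcp_rot'],o['opening'])
p,R,S=shaker_pose([.516,-.0145,.059],10.7,20)
print(delta(p,R))
im,d=save('side','s3'); cv2.imwrite('pics/s3.png',cv2.resize(im[160:380,200:440],None,fx=3,fy=2.7)[:,:,::-1])
```

```text
[ 0.53724541 -0.01033886  0.12217747] [-0.0919493   0.98006958 -0.01474786 -0.17547492] 0.07808835454000117
(array([-0.0017, -0.0004,  0.0858]), array([ 0.19, -0.28,  0.05]))
```

View pics/s3.png

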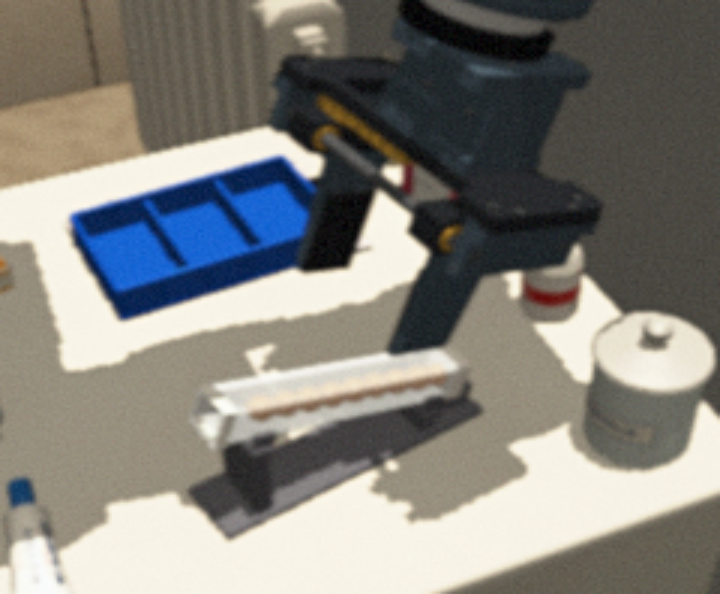

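The fingers straddle the shaker, parallel to its tube. I'll go down and close.

>>> {"method": "arm_command", "body": {
  "deltas": [
    {"ax":0.2,"ay":-0.2,"az":0,"x":-0.001,"y":0,"z":0.03,"hand":0.09},
    {"ax":0.2,"ay":-0.2,"az":0,"x":-0.0015,"y":0,"z":0.06,"hand":0.09},
    {"ax":0.2,"ay":-0.2,"az":0,"x":-0.0015,"y":0,"z":0.078,"hand":0.09},
    {"ax":0.2,"ay":-0.2,"az":0,"x":-0.0015,"y":0,"z":0.085,"hand":0.09},
    {"ax":0.2,"ay":-0.2,"az":0,"x":-0.0015,"y":0,"z":0.085,"hand":0.045},
    {"ax":0.2,"ay":-0.2,"az":0,"x":-0.0015,"y":0,"z":0.085,"hand":0.038},
    {"ax":0.2,"ay":-0.2,"az":0,"x":-0.0015,"y":0,"z":0.085,"hand":0.036},
    {"ax":0.2,"ay":-0.2,"az":0,"x":-0.0015,"y":0,"z":0.085,"hand":0.034}
  ],
  "grip_force": 8
}}

```text
time: 13.35
tool_pos: [0.5104, -0.0156, 0.0429]
tcp_rot: [-0.092, 0.98, -0.017, -0.173]
wrist_force: [0.9, 0.6, 0.3]
opening: 0.053
gripper_force: 0.0
```

Run:
```python
from h import *
o=monitor.get_obs();print(o['time'],o['tool_pos'],o['tcp_rot'],o['opening'],o['wrist_force'])
p,R,S=shaker_pose([.516,-.0145,.059],10.7,20)
print(delta(p,R))
im,d=save('side','s4'); cv2.imwrite('pics/s4.png',cv2.resize(im[200:380,220:400],None,fx=3.3,fy=3.3,interpolation=cv2.INTER_CUBIC)[:,:,::-1])
```

```text
13.35 [ 0.510429   -0.01559415  0.04291943] [-0.09246865  0.98047393 -0.01669661 -0.17274735] 0.052979854328001966 [0.90082715 0.56189719 0.30476527]
(array([0.0002, 0.    , 0.0019]), array([-0.07,  0.01,  0.06]))
```

View pics/s4.png

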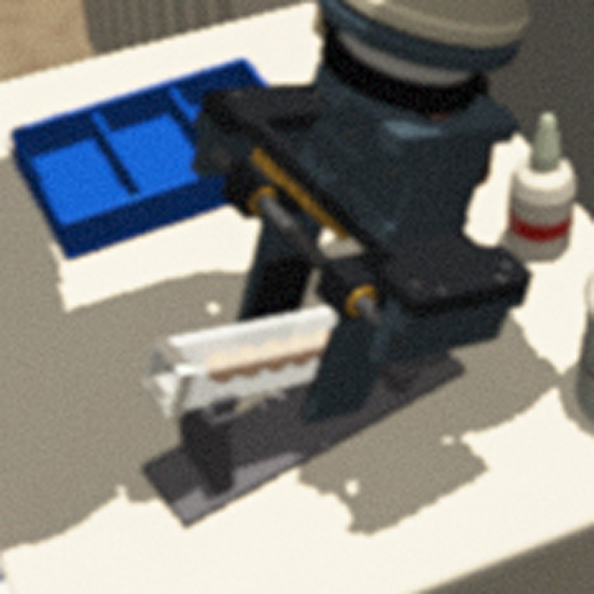

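The fingers are on either side of the tube, between the saddles. Closing.

>>> {"method": "arm_command", "body": {
  "deltas": [
    {"ax":0,"ay":0,"az":0,"x":0,"y":0,"z":0.001,"hand":0.03},
    {"ax":0,"ay":0,"az":0,"x":0,"y":0,"z":0.001,"hand":0.028},
    {"ax":0,"ay":0,"az":0,"x":0,"y":0,"z":0.001,"hand":0.022},
    {"ax":0,"ay":0,"az":0,"x":0,"y":0,"z":0.001,"hand":0.022},
    {"ax":0,"ay":0,"az":0,"x":0,"y":0,"z":0.001,"hand":0.022}
  ],
  "grip_force": 5
}}

```text
time: 14.02
tool_pos: [0.5099, -0.0156, 0.0417]
tcp_rot: [-0.093, 0.98, -0.017, -0.173]
wrist_force: [-0.3, -0.1, -1.7]
opening: 0.0258
gripper_force: 5.0
```

```bash
cat >> h.py <<'E'
HOME=np.array([.5135,.2115]); YS=np.radians(3.2)
E_=np.array([np.cos(YS),np.sin(YS)]); N_=np.array([-E_[1],E_[0]])
def pour(xst,yst,z,pitch,yaw=-86.8):
    """mouth lower corner at station xst,yst, height z"""
    S=Rot.from_euler('ZY',[yaw,pitch],degrees=True)
    M=np.r_[HOME+xst*E_+yst*N_,z]
    c=M+S.apply([.0875,0,.013])
    return shaker_pose(c,yaw,pitch)
def rows(poses,p0,R0,hand=.022):
    for p,R,_ in poses:
        t,r=delta(p,R,p0,R0); print('{"ax":%.1f,"ay":%.1f,"az":%.1f,"x":%.4f,"y":%.4f,"z":%.4f,"hand":%.3f},'%(*r,*t,hand))
E
python3 - <<'E'
from h import *
p,R,S=shaker_pose([.516,-.0145,.059],10.7,20)
o=monitor.get_obs();p0=np.array(o['tool_pos']);R0=Rot.from_quat(o['tcp_rot'])
print(p0,o['tcp_rot'],delta(p,R), o['joint_positions'])
c0=p0-.019*R0.as_matrix()[:,2]
pe,Re,Se=pour(-54e-3,-.024,.10,20); ce=pe-.019*Re.as_matrix()[:,2]; print('c',c0,ce)
P=[(p0-R0.as_matrix()[:,2]*k,R0,0) for k in (.02,.05,.09)]
c1=c0-R0.as_matrix()[:,2]*.09
n=13
for k in range(1,n+1):
    s=k/n; P.append(shaker_pose(c1+(ce-c1)*s,10.7-97.5*s,20))
rows(P,p0,R0)
E
```

```text
[ 0.50986468 -0.01563043  0.04165909] [-0.09250639  0.98042427 -0.01664128 -0.17301412] (array([ 0.0001, -0.    ,  0.0006]), array([-0.06, -0.02,  0.07])) [-0.08357485  0.72557692  1.51060415 -0.09779346  1.24425878 -1.79527846]
c [ 0.51625202 -0.01440226  0.05951107] [0.46576193 0.09798883 0.08228924]
{"ax":0.0,"ay":0.0,"az":0.0,"x":-0.0000,"y":-0.0000,"z":-0.0200,"hand":0.022},
{"ax":0.0,"ay":0.0,"az":0.0,"x":-0.0000,"y":-0.0000,"z":-0.0500,"hand":0.022},
{"ax":0.0,"ay":0.0,"az":0.0,"x":-0.0000,"y":-0.0000,"z":-0.0900,"hand":0.022},
{"ax":-2.6,"ay":-0.0,"az":7.1,"x":0.0026,"y":0.0101,"z":-0.0840,"hand":0.022},
{"ax":-5.2,"ay":-0.0,"az":14.2,"x":0.0051,"y":0.0201,"z":-0.0780,"hand":0.022},
{"ax":-7.8,"ay":-0.0,"az":21.2,"x":0.0075,"y":0.0302,"z":-0.0721,"hand":0.022},
{"ax":-10.3,"ay":-0.0,"az":28.3,"x":0.0098,"y":0.0401,"z":-0.0662,"hand":0.022},
{"ax":-12.9,"ay":-0.0,"az":35.3,"x":0.0121,"y":0.0501,"z":-0.0603,"hand":0.022},
{"ax":-15.5,"ay":-0.0,"az":42.4,"x":0.0142,"y":0.0599,"z":-0.0545,"hand":0.022},
{"ax":-18.0,"ay":-0.0,"az":49.4,"x":0.0163,"y":0.0697,"z":-0.0487,"hand":0.022},
{"ax":-20.6,"ay":0.0,"az":56.5,"x":0.0183,"y":0.0794,"z":-0.0429,"hand":0.022},
{"ax":-23.2,"ay":0.0,"az":63.5,"x":0.0202,"y":0.0890,"z":-0.0372,"hand":0.022},
{"ax":-25.7,"ay":0.0,"az":70.5,"x":0.0221,"y":0.0985,"z":-0.0314,"hand":0.022},
{"ax":-28.3,"ay":0.0,"az":77.6,"x":0.0240,"y":0.1079,"z":-0.0257,"hand":0.022},
{"ax":-30.9,"ay":0.0,"az":84.6,"x":0.0259,"y":0.1171,"z":-0.0199,"hand":0.022},
{"ax":-33.4,"ay":0.0,"az":91.7,"x":0.0277,"y":0.1263,"z":-0.0142,"hand":0.022},
```

>>> {"method": "arm_command", "body": {
  "deltas": [
    {"ax":0,"ay":0,"az":0,"x":0,"y":0,"z":0.0,"hand":0.022},
    {"ax":0,"ay":0,"az":0,"x":0,"y":0,"z":-0.02,"hand":0.022},
    {"ax":0,"ay":0,"az":0,"x":0,"y":0,"z":-0.05,"hand":0.022},
    {"ax":0,"ay":0,"az":0,"x":0,"y":0,"z":-0.09,"hand":0.022},
    {"ax":-2.6,"ay":0,"az":7.1,"x":0.004,"y":0.01,"z":-0.088,"hand":0.022},
    {"ax":-5.2,"ay":0,"az":14.2,"x":0.008,"y":0.02,"z":-0.087,"hand":0.022},
    {"ax":-7.8,"ay":0,"az":21.2,"x":0.012,"y":0.03,"z":-0.085,"hand":0.022},
    {"ax":-10.3,"ay":0,"az":28.3,"x":0.016,"y":0.04,"z":-0.084,"hand":0.022},
    {"ax":-12.9,"ay":0,"az":35.3,"x":0.02,"y":0.05,"z":-0.082,"hand":0.022},
    {"ax":-15.5,"ay":0,"az":42.4,"x":0.024,"y":0.06,"z":-0.081,"hand":0.022},
    {"ax":-18,"ay":0,"az":49.4,"x":0.028,"y":0.07,"z":-0.08,"hand":0.022},
    {"ax":-20.6,"ay":0,"az":56.5,"x":0.031,"y":0.079,"z":-0.078,"hand":0.022},
    {"ax":-23.2,"ay":0,"az":63.5,"x":0.034,"y":0.089,"z":-0.077,"hand":0.022},
    {"ax":-25.7,"ay":0,"az":70.5,"x":0.038,"y":0.0985,"z":-0.075,"hand":0.022},
    {"ax":-28.3,"ay":0,"az":77.6,"x":0.041,"y":0.108,"z":-0.074,"hand":0.022},
    {"ax":-30.9,"ay":0,"az":84.6,"x":0.045,"y":0.117,"z":-0.072,"hand":0.022},
    {"ax":-33.4,"ay":0,"az":91.7,"x":0.048,"y":0.126,"z":-0.0705,"hand":0.022},
    {"ax":-33.4,"ay":0,"az":91.7,"x":0.048,"y":0.126,"z":-0.0705,"hand":0.022}
  ],
  "grip_force": 35
}}

```text
time: 16.27
tool_pos: [0.4645, 0.1045, 0.1244]
tcp_rot: [0.676, 0.716, 0.119, -0.126]
wrist_force: [0.3, 0.2, -2.4]
opening: 0.0255
gripper_force: 35.0
```

Run:
```python
from h import *
o=monitor.get_obs();p0=np.array(o['tool_pos']);R0=Rot.from_quat(o['tcp_rot'])
print(o['time'],p0,o['opening'],o['joint_positions'],o['wrist_force'])
for th in (0,-10,-15,-20,-25):
    rows([pour(-.054,-.024,.05,th)],p0,R0)
rows([pour(-.054,-.024,.05,-45)],p0,R0)
im,d=save('side','s5'); cv2.imwrite('pics/s5.png',cv2.resize(im[130:380,150:450],None,fx=2.4,fy=2.4)[:,:,::-1])
im,d=save('top','t5')
```

```text
16.275 [0.46451086 0.1044833  0.12438054] 0.025497124059855842 [-0.16013919  0.44052176  1.84322637  0.41373614  0.97830448 -0.47071508] [ 0.33974617  0.2496253  -2.35114614]
{"ax":-0.1,"ay":-20.0,"az":0.0,"x":-0.0344,"y":0.0010,"z":0.0730,"hand":0.022},
{"ax":-0.1,"ay":-30.0,"az":0.1,"x":-0.0289,"y":0.0009,"z":0.0588,"hand":0.022},
{"ax":-0.1,"ay":-35.0,"az":0.1,"x":-0.0253,"y":0.0009,"z":0.0520,"hand":0.022},
{"ax":-0.1,"ay":-40.0,"az":0.1,"x":-0.0210,"y":0.0009,"z":0.0457,"hand":0.022},
{"ax":-0.1,"ay":-45.0,"az":0.1,"x":-0.0163,"y":0.0009,"z":0.0397,"hand":0.022},
{"ax":-0.0,"ay":-65.0,"az":0.1,"x":0.0074,"y":0.0009,"z":0.0205,"hand":0.022},
```

View pics/s5.png

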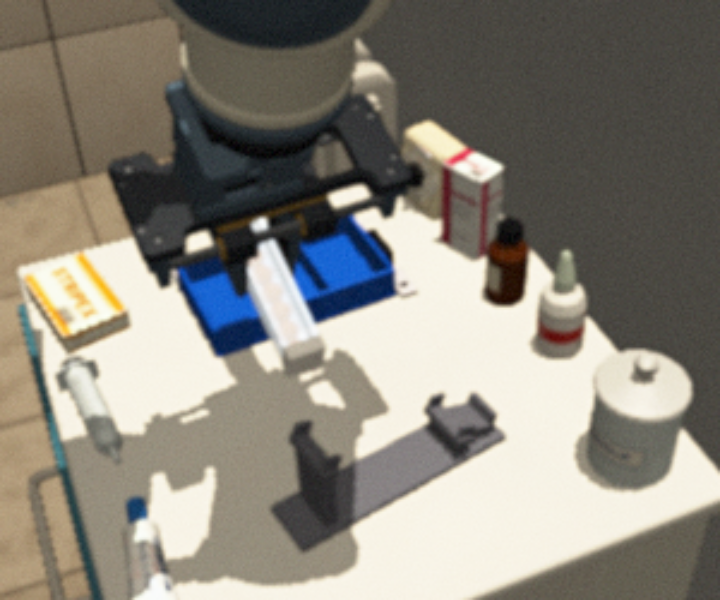

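The shaker is clear of its rest with its mouth over the near compartment. The rest is empty and the bystanders are untouched. Now a first cautious pour into the -x compartment.

>>> {"method": "arm_command", "body": {
  "deltas": [
    {"ax":-0.1,"ay":-10,"az":0,"x":-0.025,"y":0.001,"z":0.045,"hand":0.022},
    {"ax":-0.1,"ay":-20,"az":0,"x":-0.0344,"y":0.001,"z":0.073,"hand":0.022},
    {"ax":-0.1,"ay":-20,"az":0,"x":-0.0344,"y":0.001,"z":0.073,"hand":0.022},
    {"ax":-0.1,"ay":-30,"az":0.1,"x":-0.0289,"y":0.001,"z":0.0588,"hand":0.022},
    {"ax":-0.1,"ay":-35,"az":0.1,"x":-0.0253,"y":0.001,"z":0.052,"hand":0.022},
    {"ax":-0.1,"ay":-35,"az":0.1,"x":-0.0253,"y":0.001,"z":0.052,"hand":0.022},
    {"ax":-0.1,"ay":-35,"az":0.1,"x":-0.0253,"y":0.001,"z":0.052,"hand":0.022},
    {"ax":-0.1,"ay":-35,"az":0.1,"x":-0.0253,"y":0.001,"z":0.052,"hand":0.022},
    {"ax":-0.1,"ay":-25,"az":0.1,"x":-0.032,"y":0.001,"z":0.066,"hand":0.022},
    {"ax":-0.1,"ay":-15,"az":0.1,"x":-0.0365,"y":0.001,"z":0.08,"hand":0.022},
    {"ax":-0.1,"ay":-15,"az":0.1,"x":-0.0365,"y":0.001,"z":0.08,"hand":0.022}
  ]
}}

```text
time: 17.75
tool_pos: [0.4672, 0.0953, 0.0362]
tcp_rot: [0.689, 0.724, 0.032, -0.032]
wrist_force: [0.6, -0.6, -2.2]
opening: 0.0261
gripper_force: 35.0
```

```bash
cat >> h.py <<'E'
def look(name):
    f=[];T=[]
    im,d=save('side',name+'s'); f.append(monitor.get_obs()['wrist_force'][2])
    bs=finder.silhouettes('bead0','side'); f.append(monitor.get_obs()['wrist_force'][2])
    im2,d2=save('top',name+'t'); f.append(monitor.get_obs()['wrist_force'][2])
    bt=finder.silhouettes('bead0','top'); f.append(monitor.get_obs()['wrist_force'][2])
    print('t',monitor.get_obs()['time'],'Fz',np.round(f,2))
    for c,b in(('side',bs),('top',bt)):
        for q in b:
            w=pix2world(c,q['rect'][:2],.012)[0][:2]-HOME
            print(c,np.round(q['confidence'],2),np.round(q['rect']),'st',np.round([w@E_*1e3,w@N_*1e3]))
E
python3 - <<'E'
from h import *
look('a1')
E
```

```text
t 17.95 Fz [-3.1  -2.24 -1.66 -1.29]
side 0.66 [274. 290.  29.  52.] st [ -37. -117.]
```

```bash
cat >> h.py <<'E'
def orange(name):
    """orange blobs in the tray region, per camera (needs saved pictures)"""
    for cam,s in(('side','s'),('top','t')):
        im=cv2.imread(f'pics/{name}{s}.png'); hsv=cv2.cvtColor(im,cv2.COLOR_BGR2HSV)
        m=cv2.inRange(hsv,(3,110,90),(20,255,255))
        box=[np.r_[HOME+a*E_+b*N_,.012] for a,b in((-.085,-.05),(.085,-.05),(.085,.05),(-.085,.05))]
        reg=np.zeros_like(m); cv2.fillConvexPoly(reg,proj(cam,box).astype(int),255); m&=reg
        n,_,st,c=cv2.connectedComponentsWithStats(m)
        for i in range(1,n):
            if st[i,4]>6:
                w=pix2world(cam,c[i],.012)[0][:2]-HOME; print(cam,'blob',np.round(c[i]),st[i,4],'st',np.round([w@E_*1e3,w@N_*1e3]))
E
python3 - <<'E'
from h import *
orange('a1')
for f in('s5','a1s'):
    if f=='s5': continue
    im=cv2.imread('pics/a1s.png'); hsv=cv2.cvtColor(im,cv2.COLOR_BGR2HSV)
    print(hsv[262:325:3,274].tolist())
im,d=optics.get_image('side'); 
print(finder.silhouettes('shaker','side')[0]['rect'])
E
```

```text
top blob [246. 303.] 9 st [-36. -21.]
top blob [230. 315.] 132 st [-54.   6.]
[[84, 36, 35], [108, 58, 22], [0, 0, 19], [102, 75, 17], [80, 7, 107], [64, 8, 230], [48, 6, 231], [55, 7, 223], [30, 1, 240], [60, 1, 249], [60, 1, 249], [60, 1, 248], [60, 1, 250], [75, 2, 250], [33, 10, 224], [5, 16, 94], [160, 14, 54], [168, 10, 122], [156, 14, 90], [6, 23, 56], [0, 9, 60]]Traceback (most recent call last):
  File "<stdin>", line 8, in <module>
IndexError: list index out of range
```

Run:
```python
import cv2,numpy as np
im=cv2.imread('pics/a1t.png');hsv=cv2.cvtColor(im,cv2.COLOR_BGR2HSV)
def ch(h):
    if 3<=h[0]<=20 and h[1]>110 and h[2]>90: return 'O'
    if 3<=h[0]<=22 and h[1]>50 and h[2]>60: return 'o'
    if 100<=h[0]<=128 and h[1]>110: return 'b'
    return '#' if h[2]<90 else '.'
for r in range(292,350): print(r,''.join(ch(h) for h in hsv[r,195:290]))
```

```text
292 .....bbbbbbbbbbbbbbbbbbbbbbbbbbbbbbbbbbbbbbbbbbbbbbbb#######..........................##.......
293 .....bbbbbbbbbbbbbbbbbbbbbbbbbbbbbbbbbbbbbbbbbbbbbbbb#######..........................##.......
294 .....bbbbbbbbbbbbbbbbbbbbbbbbbbbbbbbbbbbbbbbbbbbbbbbb#######..........................##.......
295 .....bbbbbbbbbbbbbbbbbbbbbbbbbbbbbbbbbbbbbbbbbbbbbbbb#######..........................##.......
296 .....bbbbbbbbbbbbbbbbbbbbbbbbbbbbbbbbbbbbbbbbbbbbbbbb#######...........................#.......
297 .....bbbbbbbbbbbbbbbbbbbbbbbbbbbbbbbbbbbbbbbbbbbbbbbb#######..........................##.......
298 .....bbbbbbbbbbbbbbbbbbbbbbbbbbbbbbbbbbbbbbbbbbbbbbb########...................................
299 .....bbbbbbbbbbbbbbbbbbbbbbbbbbbbbbbbbbbbbbbbbbbbbb.########..........................#........
300 .....bbbbbbbbbbbbbbbbbbbbbbbbbbbbbbbbbbbbbbbbbbbbb.Oo#######..........................#........
301 .....bbbbbbbbbbbbbbbbbbbbbbbbbbbbbbbbbbbbbbbbbbbbb.O########..#.......................#........
302 .....bbbbbbbbbbbbbbbbbbbbbbbbbbbbbbbbbbbbbbbbbbbb.OO#######...#.......................#........

[... 3999 characters left out ...]

343 .......................................................##.........................###..........
344 .......................................................##.........................###..........
345 ........................................................#.........................###..........
346 ........................................................#.........................###..........
347 ..................................................................................###..........
348 ..................................................................................###..........
349 ..................................................................................##...........
```

Three beads are out, all in the -x compartment: two clear at (229,313) and (234,317), and a third at (246,303) partly under the hand. On to the middle compartment.

>>> {"method": "arm_command", "body": {
  "deltas": [
    {"ax":0,"ay":0,"az":0,"x":0,"y":0.027,"z":0,"hand":0.022},
    {"ax":0,"ay":0,"az":0,"x":0,"y":0.054,"z":0,"hand":0.022},
    {"ax":0,"ay":0,"az":0,"x":0,"y":0.054,"z":0,"hand":0.022},
    {"ax":0,"ay":-10,"az":0,"x":0.0007,"y":0.054,"z":-0.0147,"hand":0.022},
    {"ax":0,"ay":-20,"az":0,"x":0.0036,"y":0.054,"z":-0.0299,"hand":0.022},
    {"ax":0,"ay":-20,"az":0,"x":0.0036,"y":0.054,"z":-0.0299,"hand":0.022},
    {"ax":0,"ay":-20,"az":0,"x":0.0036,"y":0.054,"z":-0.0299,"hand":0.022},
    {"ax":0,"ay":-20,"az":0,"x":0.0036,"y":0.054,"z":-0.0299,"hand":0.022},
    {"ax":0,"ay":-10,"az":0,"x":0.0007,"y":0.054,"z":-0.0147,"hand":0.022},
    {"ax":0,"ay":0,"az":0,"x":0,"y":0.054,"z":0,"hand":0.022},
    {"ax":0,"ay":0,"az":0,"x":0,"y":0.054,"z":0,"hand":0.022}
  ]
}}

```text
time: 19.42
tool_pos: [0.5208, 0.0973, 0.0361]
tcp_rot: [0.689, 0.723, 0.031, -0.032]
wrist_force: [-0.3, -1.0, -1.1]
opening: 0.0255
gripper_force: 35.0
```

```bash
cat >> h.py <<'E'
def ascii(name,r0=215,r1=345,c0=195,c1=290):
    im,d=save('top',name); hsv=cv2.cvtColor(im,cv2.COLOR_RGB2HSV)
    def ch(h):
        if 3<=h[0]<=20 and h[1]>110 and h[2]>90: return 'O'
        if 3<=h[0]<=22 and h[1]>50 and h[2]>60: return 'o'
        if 100<=h[0]<=128 and h[1]>110: return 'b'
        return '#' if h[2]<90 else '.'
    L=[''.join(ch(h) for h in hsv[r,c0:c1]) for r in range(r0,r1)]
    for r,l in zip(range(r0,r1),L):
        if 'O' in l: print(r,l)
E
python3 - <<'E'
from h import *
ascii('b1t'); im,d=save('side','b1s'); orange('b1'); print(monitor.get_obs()['time'])
E
```

```text
279 ....bbbbbbbbbbbb..bbbbbbbbbbbbbbbbbbb.OOOOOO.bbbbbbbb##########...........##########...........
280 ....bbbbbbbbbb..OOO..bbbbbbbbbbbbbbb.OOOOOOO.bbbbbbbb#######.........##.....########...........
281 ....bbbbbbbbb.OOOOOOO.bbbbbbbbbbbbb.OOOOOOOOO.bbbbbbbb######...###......#.....######...........
282 ....bbbbbbbbbOOOOOOOO.bbbbbbbbbbbbb.OOOOOOOOO.bbbbbbbb######.#............##..######...........
283 ....bbbbbbbb.OOOOOOOOObbbbbbbbbbbbb.OOOOOOOOO.bbbbbbbb######................#########..........
284 ....bbbbbbbb.OOOOOOOOO.bbbbbbbbbbbbbOOOOOOOOObbbbbbbbb.####...................#######..........
285 ....bbbbbbbb.OOOOOOOOO.bbbbbbbbbbbbb.OOOOOOO.bbbbbbbbb.###.....................######..........
286 .....bbbbbbbb.OOOOOOOObbbbbbbbbbbbbbb.OOOOOObbbbbbbbbb###.......................#####..........
287 .....bbbbbbbb.OOOOOOO.bbbbbbbbbbbbbbbb...O#bbbbbbbbbbb.##.......................#####..........
288 .....bbbbbbbbb.OOOOO.bbbbbbbbbbbbbbbbbbbbbbbbbbbbbbbbb##........................####...........
298 .....bbbbbbbbbbbbbbbbbbbbbbbbbbbbbbbbbbbbbbbbbbbbbbb.OOo.........................###...........

[... 1676 characters left out ...]
......#...........#####
317 ......bbbbbbbbbbbbbbbbbbbbb.OOOO.bboOOOOOOOO.bbbbbbb.#........................##.........######
318 ......bbbbbbbbbbbbbbbbbbbbbbb..bbbb.OOOOOOOO.bbbbbbb##.........................#.........######
319 ......bbbbbbbbbbbbbbbbbbbbbbbbbbbbb.OOOOOOOO.bbbbbb###.........................##.......#######
320 ......bbbbbbbbbbbbbbbbbbbbbbbbbbbbbb.OOOOOObbbbbbbb###.........................##.......#######
side blob [268. 250.] 26 st [-4. -4.]
side blob [243. 254.] 62 st [-55.   7.]
side blob [258. 258.] 7 st [-31. -18.]
top blob [235. 283.] 63 st [-2. -5.]
top blob [212. 284.] 65 st [-3. 33.]
top blob [247. 303.] 37 st [-36. -24.]
top blob [230. 315.] 131 st [-54.   6.]
19.525
```

Run:
```python
from h import *
for z in(0,.03): print(z,proj('top',[np.r_[HOME+a*E_+b*N_,z] for a,b in((-.0825,-.05),(.0825,-.05),(.0825,.05),(-.0825,.05),(-.029,-.05),(-.029,.05))]).round(1).tolist())
im=cv2.imread('pics/b1t.png'); 
print(im[303,240:270:2].tolist())
cv2.imwrite('pics/v.png',np.hstack([cv2.resize(im[215:350,185:305],(400,450),interpolation=cv2.INTER_CUBIC),cv2.resize(cv2.imread('pics/b1s.png')[215:315,200:289],(400,450),interpolation=cv2.INTER_CUBIC)]))
```

```text
0 [[265.8, 330.4], [261.0, 230.4], [201.3, 233.8], [205.2, 333.4], [264.1, 297.8], [203.7, 300.8]]
0.03 [[264.3, 330.9], [259.4, 227.9], [197.9, 231.3], [201.9, 333.9], [262.6, 297.2], [200.5, 300.4]]
[[209, 131, 81], [208, 130, 82], [154, 111, 100], [53, 116, 221], [66, 144, 225], [101, 126, 150], [129, 146, 153], [144, 162, 170], [152, 171, 179], [155, 174, 184], [157, 177, 187], [157, 176, 186], [155, 175, 183], [148, 169, 176], [143, 162, 170]]
```

View pics/v.png

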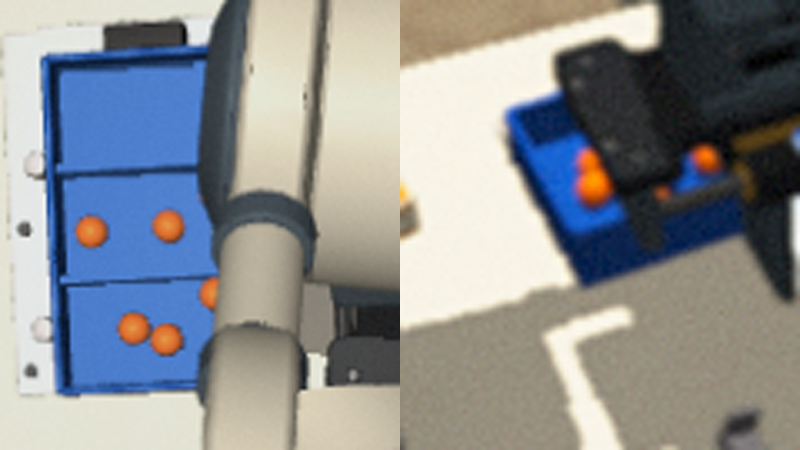

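The crop shows three beads in the -x compartment and at least two in the middle one, with the tray snug against the dowels and stop. The rest go in the +x compartment.

Run:
```python
from h import *
o=monitor.get_obs();p0=np.array(o['tool_pos']);R0=Rot.from_quat(o['tcp_rot']);print(o['joint_positions'])
for th in(5,-8,-15,-20,-30,-38,-46): rows([pour(.054,-.024 if th>-25 else -.018,.05,th)],p0,R0)
```

```text
[ 0.01774323  0.60824574  1.76510584  0.12141355  0.77452759 -0.1195268 ]
{"ax":0.0,"ay":0.1,"az":-0.3,"x":0.0026,"y":0.0530,"z":0.0004,"hand":0.022},
{"ax":0.0,"ay":-12.9,"az":-0.3,"x":0.0035,"y":0.0530,"z":-0.0194,"hand":0.022},
{"ax":-0.0,"ay":-19.9,"az":-0.3,"x":0.0058,"y":0.0530,"z":-0.0298,"hand":0.022},
{"ax":-0.0,"ay":-24.9,"az":-0.3,"x":0.0082,"y":0.0530,"z":-0.0371,"hand":0.022},
{"ax":-0.1,"ay":-34.9,"az":-0.3,"x":0.0209,"y":0.0530,"z":-0.0503,"hand":0.022},
{"ax":-0.1,"ay":-42.9,"az":-0.3,"x":0.0279,"y":0.0529,"z":-0.0604,"hand":0.022},
{"ax":-0.1,"ay":-50.9,"az":-0.3,"x":0.0362,"y":0.0529,"z":-0.0693,"hand":0.022},
```

>>> {"method": "arm_command", "body": {
  "deltas": [
    {"ax":0,"ay":0,"az":0,"x":0,"y":0.027,"z":0,"hand":0.022},
    {"ax":0,"ay":0,"az":-0.3,"x":0,"y":0.053,"z":0,"hand":0.022},
    {"ax":0,"ay":0,"az":-0.3,"x":0,"y":0.053,"z":0,"hand":0.022},
    {"ax":0,"ay":-10,"az":-0.3,"x":0.002,"y":0.053,"z":-0.0147,"hand":0.022},
    {"ax":0,"ay":-20,"az":-0.3,"x":0.0058,"y":0.053,"z":-0.0298,"hand":0.022},
    {"ax":0,"ay":-20,"az":-0.3,"x":0.0058,"y":0.053,"z":-0.0298,"hand":0.022},
    {"ax":0,"ay":-20,"az":-0.3,"x":0.0058,"y":0.053,"z":-0.0298,"hand":0.022},
    {"ax":0,"ay":-20,"az":-0.3,"x":0.0058,"y":0.053,"z":-0.0298,"hand":0.022},
    {"ax":0,"ay":-25,"az":-0.3,"x":0.0082,"y":0.053,"z":-0.0371,"hand":0.022},
    {"ax":0,"ay":-25,"az":-0.3,"x":0.0082,"y":0.053,"z":-0.0371,"hand":0.022},
    {"ax":0,"ay":-25,"az":-0.3,"x":0.0082,"y":0.053,"z":-0.0371,"hand":0.022},
    {"ax":0,"ay":-25,"az":-0.3,"x":0.0082,"y":0.053,"z":-0.0371,"hand":0.022},
    {"ax":-0.1,"ay":-35,"az":-0.3,"x":0.0209,"y":0.053,"z":-0.0503,"hand":0.022},
    {"ax":-0.1,"ay":-35,"az":-0.3,"x":0.0209,"y":0.053,"z":-0.0503,"hand":0.022},
    {"ax":-0.1,"ay":-35,"az":-0.3,"x":0.0209,"y":0.053,"z":-0.0503,"hand":0.022}
  ]
}}

```text
time: 21.4
tool_pos: [0.5727, 0.1195, 0.0883]
tcp_rot: [0.663, 0.703, -0.177, 0.188]
wrist_force: [0.3, -0.2, -1.3]
opening: 0.0259
gripper_force: 35.0
```

>>> {"method": "arm_command", "body": {
  "deltas": [
    {"ax":0,"ay":-8,"az":0,"x":0.001,"y":0,"z":-0.012,"hand":0.022},
    {"ax":0,"ay":-16,"az":0,"x":0.003,"y":0,"z":-0.024,"hand":0.022},
    {"ax":0,"ay":-16,"az":0,"x":0.003,"y":0,"z":-0.024,"hand":0.022},
    {"ax":0,"ay":-16,"az":0,"x":-0.003,"y":0,"z":-0.026,"hand":0.022},
    {"ax":0,"ay":-16,"az":0,"x":0.005,"y":0,"z":-0.0235,"hand":0.022},
    {"ax":0,"ay":-16,"az":0,"x":-0.003,"y":0,"z":-0.026,"hand":0.022},
    {"ax":0,"ay":-16,"az":0,"x":0.005,"y":0,"z":-0.0235,"hand":0.022},
    {"ax":0,"ay":-16,"az":0,"x":-0.003,"y":0,"z":-0.026,"hand":0.022},
    {"ax":0,"ay":-16,"az":0,"x":0.005,"y":0,"z":-0.0235,"hand":0.022},
    {"ax":0,"ay":-16,"az":0,"x":0.003,"y":0,"z":-0.024,"hand":0.022},
    {"ax":0,"ay":-16,"az":0,"x":0.003,"y":0,"z":-0.024,"hand":0.022},
    {"ax":0,"ay":-8,"az":0,"x":0.001,"y":0,"z":-0.03,"hand":0.022},
    {"ax":0,"ay":0,"az":0,"x":-0.01,"y":0,"z":-0.04,"hand":0.022},
    {"ax":0,"ay":10,"az":0,"x":-0.03,"y":0,"z":-0.05,"hand":0.022},
    {"ax":0,"ay":20,"az":0,"x":-0.05,"y":0,"z":-0.06,"hand":0.022},
    {"ax":0,"ay":30,"az":0,"x":-0.07,"y":0,"z":-0.06,"hand":0.022},
    {"ax":0,"ay":30,"az":0,"x":-0.07,"y":0,"z":-0.06,"hand":0.022}
  ]
}}

```text
time: 23.52
tool_pos: [0.5756, 0.085, 0.1772]
tcp_rot: [0.688, 0.726, 0.002, 0.001]
wrist_force: [0.3, -0.3, -1.2]
opening: 0.0259
gripper_force: 35.0
```

Run:
```python
from h import *
o=monitor.get_obs(); print(o['time'],o['tool_pos'],o['tcp_rot'],o['opening'],o['wrist_force'])
save('top','c1t'); save('side','c1s'); orange('c1')
for q in finder.silhouettes('bead0','side'): print(q['rect'],q['confidence'])
for l in ('c1s',):
    hsv=cv2.cvtColor(cv2.imread('pics/c1s.png'),cv2.COLOR_BGR2HSV); s=finder.silhouettes('shaker','side')
    if s:
        k=s[0]['mask']; print('shaker',s[0]['rect'],k.sum(),'orange-ish in it',((hsv[...,0]<22)&(hsv[...,1]>35)&(hsv[...,2]>90)&k).sum())
```

```text
23.525 [0.57556965 0.08499735 0.1772068 ] [0.68805385 0.72565572 0.0021095  0.00110417] 0.025947745576137438 [ 0.30829249 -0.29555326 -1.18460661]
side blob [290. 231.] 68 st [63. 32.]
side blob [261. 239.] 35 st [-3. 36.]
side blob [291. 247.] 15 st [ 43. -18.]
side blob [268. 249.] 32 st [-2. -4.]
side blob [243. 254.] 63 st [-55.   8.]
side blob [257. 258.] 7 st [-33. -19.]
top blob [207. 239.] 66 st [71. 38.]
top blob [247. 255.] 19 st [ 42. -26.]
top blob [254. 269.] 61 st [ 18. -36.]
top blob [210. 284.] 37 st [-3. 36.]
top blob [251. 303.] 36 st [-36. -29.]
[291.1, 229.4, 7.1, 3.4] 0.58
[289.0, 234.8, 9.7, 7.1] 0.48
[266.8, 249.6, 6.6, 10.3] 0.43
[242.4, 259.0, 6.0, 10.7] 0.39
shaker [320.9, 209.2, 62.7, 58.5] 1165 orange-ish in it 141
```

Run:
```python
from h import *
o=monitor.get_obs();p0=np.array(o['tool_pos']);R0=Rot.from_quat(o['tcp_rot'])
Rg=Rot.from_quat([-0.09250639,0.98042427,-0.01664128,-0.17301412]);pg=np.array([0.50986468,-0.01563043,0.04165909])
zs=-Rg.as_matrix()[:,2]; c0=p0-.019*R0.as_matrix()[:,2]; c1=pg+.109*zs
print(c0,c1)
n=12;P=[]
for k in range(1,n+1):
    s=k/n; P.append(shaker_pose(c0+(c1-c0)*s+[0,0,.12*s*(1-s)],-86.8+97.5*s,20*s))
P.append((pg+.09*zs,Rg,0))
rows(P,p0,R0)
```

```text
[0.57403887 0.08979948 0.19417206] [ 0.54650782 -0.00858458  0.14407313]
{"ax":0.1,"ay":1.8,"az":-7.9,"x":-0.0075,"y":-0.0029,"z":-0.0050,"hand":0.022},
{"ax":0.5,"ay":3.4,"az":-16.0,"x":-0.0150,"y":-0.0059,"z":-0.0083,"hand":0.022},
{"ax":1.1,"ay":5.0,"az":-24.1,"x":-0.0226,"y":-0.0090,"z":-0.0100,"hand":0.022},
{"ax":1.9,"ay":6.6,"az":-32.2,"x":-0.0303,"y":-0.0123,"z":-0.0101,"hand":0.022},
{"ax":2.9,"ay":8.1,"az":-40.3,"x":-0.0381,"y":-0.0157,"z":-0.0084,"hand":0.022},
{"ax":4.2,"ay":9.5,"az":-48.4,"x":-0.0461,"y":-0.0192,"z":-0.0052,"hand":0.022},
{"ax":5.8,"ay":10.8,"az":-56.4,"x":-0.0542,"y":-0.0227,"z":-0.0003,"hand":0.022},
{"ax":7.5,"ay":12.0,"az":-64.5,"x":-0.0625,"y":-0.0262,"z":0.0063,"hand":0.022},
{"ax":9.5,"ay":13.0,"az":-72.4,"x":-0.0709,"y":-0.0298,"z":0.0145,"hand":0.022},
{"ax":11.7,"ay":13.9,"az":-80.4,"x":-0.0795,"y":-0.0332,"z":0.0244,"hand":0.022},
{"ax":14.2,"ay":14.6,"az":-88.3,"x":-0.0883,"y":-0.0366,"z":0.0359,"hand":0.022},
{"ax":16.9,"ay":15.0,"az":-96.2,"x":-0.0973,"y":-0.0399,"z":0.0491,"hand":0.022},
{"ax":17.0,"ay":15.0,"az":-96.2,"x":-0.0973,"y":-0.0399,"z":0.0491,"hand":0.022},
```

>>> {"method": "arm_command", "body": {
  "deltas": [
    {"ax":0.1,"ay":1.8,"az":-7.9,"x":-0.0075,"y":-0.003,"z":-0.005,"hand":0.022},
    {"ax":0.5,"ay":3.4,"az":-16,"x":-0.015,"y":-0.006,"z":-0.0083,"hand":0.022},
    {"ax":1.1,"ay":5,"az":-24.1,"x":-0.0226,"y":-0.009,"z":-0.01,"hand":0.022},
    {"ax":1.9,"ay":6.6,"az":-32.2,"x":-0.03,"y":-0.012,"z":-0.01,"hand":0.022},
    {"ax":2.9,"ay":8.1,"az":-40.3,"x":-0.038,"y":-0.0157,"z":-0.0084,"hand":0.022},
    {"ax":4.2,"ay":9.5,"az":-48.4,"x":-0.046,"y":-0.019,"z":-0.005,"hand":0.022},
    {"ax":5.8,"ay":10.8,"az":-56.4,"x":-0.054,"y":-0.0227,"z":0,"hand":0.022},
    {"ax":7.5,"ay":12,"az":-64.5,"x":-0.0625,"y":-0.026,"z":0.006,"hand":0.022},
    {"ax":9.5,"ay":13,"az":-72.4,"x":-0.071,"y":-0.03,"z":0.0145,"hand":0.022},
    {"ax":11.7,"ay":13.9,"az":-80.4,"x":-0.0795,"y":-0.033,"z":0.0244,"hand":0.022},
    {"ax":14.2,"ay":14.6,"az":-88.3,"x":-0.088,"y":-0.0366,"z":0.036,"hand":0.022},
    {"ax":17,"ay":15,"az":-96.2,"x":-0.0973,"y":-0.0399,"z":0.0491,"hand":0.022},
    {"ax":17,"ay":15,"az":-96.2,"x":-0.0973,"y":-0.0399,"z":0.0491,"hand":0.022},
    {"ax":17,"ay":15,"az":-96.2,"x":-0.0973,"y":-0.0399,"z":0.0491,"hand":0.022},
    {"ax":17,"ay":15,"az":-96.2,"x":-0.0973,"y":-0.0399,"z":0.0491,"hand":0.022}
  ]
}}

```text
time: 25.6
tool_pos: [0.5409, -0.0102, 0.1271]
tcp_rot: [-0.091, 0.981, -0.016, -0.172]
wrist_force: [0.0, 0.1, -1.7]
opening: 0.0257
gripper_force: 35.0
```

```bash
cat >> h.py <<'E'
Rg=Rot.from_quat([-0.09250639,0.98042427,-0.01664128,-0.17301412]);pg=np.array([0.50986468,-0.01563043,0.04165909]); zs=-Rg.as_matrix()[:,2]
E
python3 - <<'E'
from h import *
o=monitor.get_obs();print(o['time'],o['wrist_force'],delta(pg,Rg),delta(pg+.09*zs,Rg))
save('top','d1t'); save('side','d1s'); orange('d1')
for cam in('top','side'):
    s=finder.silhouettes('shaker',cam)[0]; h=cv2.cvtColor(cv2.imread(f'pics/d1{cam[0]}.png'),cv2.COLOR_BGR2HSV)
    print(cam,s['rect'],s['mask'].sum(),((h[...,0]<22)&(h[...,1]>60)&(h[...,2]>90)&s['mask']).sum())
    m=s['mask'];h0=cv2.cvtColor(cv2.imread(f'pics/{cam}0.png'),cv2.COLOR_BGR2HSV);b=(h0[...,0]<22)&(h0[...,1]>60)&(h0[...,2]>90)
    print('before',b[(slice(220,340),slice(340,400)) if cam=='top' else (slice(280,330),slice(260,360))].sum())
E
```

```text
25.6 [ 0.0321534   0.11543939 -1.71189887] (array([0.0005, 0.0004, 0.091 ]), array([ 0.07,  0.12, -0.19])) (array([0.0003, 0.0005, 0.001 ]), array([ 0.07,  0.12, -0.19]))
side blob [290. 231.] 68 st [63. 32.]
side blob [261. 238.] 36 st [-3. 37.]
side blob [291. 246.] 15 st [ 44. -17.]
side blob [268. 249.] 30 st [-2. -4.]
side blob [243. 254.] 63 st [-55.   8.]
side blob [257. 258.] 15 st [-34. -19.]
top blob [207. 239.] 67 st [71. 38.]
top blob [220. 250.] 62 st [53. 18.]
top blob [244. 254.] 61 st [ 43. -22.]
top blob [254. 269.] 64 st [ 18. -36.]
top blob [235. 283.] 63 st [-2. -5.]
top blob [212. 284.] 65 st [-3. 33.]
top blob [249. 303.] 68 st [-36. -26.]
top blob [230. 315.] 131 st [-54.   6.]
top [282.1, 176.1, 26.8, 28.9] 544 3
before 0
side [325.5, 269.7, 94.8, 30.2] 1246 0
before 198
```

All nine beads are in the tray, three per compartment, and the shaker is empty. Lowering it into the rest.

>>> {"method": "arm_command", "body": {
  "deltas": [
    {"ax":0.1,"ay":0.1,"az":-0.2,"x":0.0005,"y":0.0004,"z":0.0,"hand":0.022},
    {"ax":0.1,"ay":0.1,"az":-0.2,"x":0.0005,"y":0.0004,"z":0.03,"hand":0.022},
    {"ax":0.1,"ay":0.1,"az":-0.2,"x":0.0005,"y":0.0004,"z":0.055,"hand":0.022},
    {"ax":0.1,"ay":0.1,"az":-0.2,"x":0.0005,"y":0.0004,"z":0.07,"hand":0.022},
    {"ax":0.1,"ay":0.1,"az":-0.2,"x":0.0005,"y":0.0004,"z":0.08,"hand":0.022},
    {"ax":0.1,"ay":0.1,"az":-0.2,"x":0.0005,"y":0.0004,"z":0.086,"hand":0.022},
    {"ax":0.1,"ay":0.1,"az":-0.2,"x":0.0005,"y":0.0004,"z":0.0885,"hand":0.022},
    {"ax":0.1,"ay":0.1,"az":-0.2,"x":0.0005,"y":0.0004,"z":0.0895,"hand":0.022},
    {"ax":0.1,"ay":0.1,"az":-0.2,"x":0.0005,"y":0.0004,"z":0.0895,"hand":0.022}
  ]
}}

```text
time: 26.92
tool_pos: [0.5127, -0.0155, 0.0455]
tcp_rot: [-0.094, 0.981, -0.017, -0.171]
wrist_force: [3.9, 7.3, 41.9]
opening: 0.0259
gripper_force: 35.0
```

Run:
```python
from h import *
o=monitor.get_obs();print(o['time'],o['wrist_force'],o['torque'],delta(pg,Rg))
```

```text
26.925 [ 3.87949244  7.30339984 41.93420682] [ 0.98574217  1.64023529 -0.12605561] (array([0.0013, 0.0004, 0.0046]), array([-0.1 ,  0.27,  0.1 ]))
```

>>> {"method": "arm_command", "body": {
  "deltas": [
    {"ax":0,"ay":0,"az":0,"x":0,"y":0,"z":-0.01,"hand":0.022},
    {"ax":0,"ay":0,"az":0,"x":0,"y":0,"z":-0.03,"hand":0.022},
    {"ax":0,"ay":0,"az":0,"x":0,"y":0,"z":-0.03,"hand":0.022}
  ]
}}

```text
time: 27.3
tool_pos: [0.5216, -0.014, 0.0718]
tcp_rot: [-0.094, 0.981, -0.017, -0.172]
wrist_force: [-0.6, -0.4, -2.2]
opening: 0.0257
gripper_force: 35.0
```

Run:
```python
from h import *
np.set_printoptions(precision=4,suppress=True)
o=monitor.get_obs();p0=np.array(o['tool_pos']);R0=Rot.from_quat(o['tcp_rot'])
print(o['time'],o['wrist_force'],p0,delta(pg,Rg))
c=p0-.019*R0.as_matrix()[:,2]; S=(R0*Rot.from_matrix(np.diag([-1.,1,-1])))
V=np.array([[x,y,z] for x in(-.0875,.0875) for y in(-.013,.013) for z in(-.013,.013)])
im,d=save('side','e1s')
for s in finder.silhouettes('shaker','side')[:1]:
    m=s['mask'];ys,xs=np.nonzero(m);h=cv2.convexHull(np.c_[xs,ys].astype(np.int32)).reshape(-1,2)
    print(s['confidence'],'rect',s['rect'],cv2.minAreaRect(np.c_[xs,ys].astype(np.float32)))
u=proj('side',c+S.apply(V)); print('model rect',u.min(0),u.max(0),cv2.minAreaRect(u.astype(np.float32)))
print('ends proj',u.round(1).tolist())
P=depth2world('side',d,ys,xs); Q=S.inv().apply(P-c); k=(abs(Q)<[.12,.03,.03]).all(1);print('local pct',k.sum(),np.percentile(Q[k],[1,5,50,95,99],axis=0))
for lo in(-.09,-.06,.03,.06):
    kk=k&(Q[:,0]>lo)&(Q[:,0]<lo+.03); print(lo,kk.sum(),np.median(Q[kk],0) if kk.any() else '')
```

```text
27.3 [-0.581  -0.3973 -2.2382] [ 0.5216 -0.014   0.0718] (array([0.0009, 0.0006, 0.0323]), array([-0.09,  0.13,  0.1 ]))
0.64 rect [303.9, 296.1, 68.6, 34.1] ((302.84735107421875, 293.26434326171875), (24.72299575805664, 70.99311065673828), 73.92642211914062)
model rect [266.894  272.5848] [363.6695 311.2631] ((315.4290771484375, 291.82867431640625), (24.26053810119629, 98.75936889648438), 79.9172134399414)
ends proj [[275.4, 311.3], [279.3, 297.7], [266.9, 300.9], [270.5, 287.5], [359.0, 293.1], [363.7, 281.1], [349.9, 284.5], [354.4, 272.6]]
local pct 1086 [[-0.0845 -0.0137 -0.0173]
 [-0.0834 -0.013  -0.0148]
 [-0.0539 -0.0079  0.0067]
 [-0.0084  0.0117  0.012 ]
 [ 0.0349  0.0138  0.013 ]]
-0.09 469 [-0.0762 -0.0051  0.0008]
-0.06 368 [-0.0454 -0.0109  0.0086]
0.03 23 [ 0.0348 -0.0117 -0.0053]
0.06 0
```

Run:
```python
from h import *
np.set_printoptions(precision=4,suppress=True)
o=monitor.get_obs();p0=np.array(o['tool_pos']);R0=Rot.from_quat(o['tcp_rot'])
c=p0-.019*R0.as_matrix()[:,2]; S=(R0*Rot.from_matrix(np.diag([-1.,1,-1])))
for cam in('side','top'):
    im,d=optics.get_image(cam); s=finder.silhouettes('shaker',cam)
    if not s: print(cam,'none'); continue
    ys,xs=np.nonzero(s[0]['mask']); P=depth2world(cam,d,ys,xs); Q=S.inv().apply(P-c)
    k=(abs(Q[:,0])<.1)&(Q[:,2]>.004)&(Q[:,2]<.03)&(abs(Q[:,1])<.011)&(Q[:,0]<-.02)
    if k.sum()>30: print(cam,k.sum(),'top face z=a x+b',np.polyfit(Q[k,0],Q[k,2],1), np.percentile(Q[k],[2,98],axis=0))
    k2=(Q[:,0]<-.02)&(Q[:,1]<-.009)&(abs(Q[:,2])<.03)
    if k2.sum()>30: print('  -y face y=a x+b',k2.sum(),np.polyfit(Q[k2,0],Q[k2,1],1))
    if cam=='side':
        m=s[0]['mask']
        for cc in range(270,336,6):
            r=np.nonzero(m[:,cc])[0]; print(cc,r.min(),r.max(),end=' | ')
        print()
# original, at rest, same fits in nominal frame of pg
im0=cv2.imread('pics/side0.png')
```

```text
side 364 top face z=a x+b [0.0541 0.0124] [[-0.0843 -0.0108  0.0062]
 [-0.0212  0.0104  0.0124]]
  -y face y=a x+b 464 [ 0.0051 -0.0115]
270 293 305 | 276 290 313 | 282 289 312 | 288 287 310 | 294 286 309 | 300 285 307 | 306 284 304 | 312 281 299 | 318 281 283 | Traceback (most recent call last):
  File "<stdin>", line 16, in <module>
    return umr_minimum(a, axis, None, out, keepdims, initial, where)
ValueError: zero-size array to reduction operation minimum which has no identity
```

```bash
python3 - <<'E'
from h import *
def rect(p,R,dp,dx):
    c=p-.019*R.as_matrix()[:,2]; S=R*Rot.from_matrix(np.diag([-1.,1,-1]))
    V=np.array([[x,y,z] for x in(-.0875,.0875) for y in(-.013,.013) for z in(-.013,.013)])+[dx,0,0]
    u=proj('side',c+S.apply(Rot.from_euler('y',dp,degrees=True).apply(V))); return np.r_[u.min(0),u.max(0)].round(1), u.round(1)[[1,3,5,7]].tolist()
Rd=Rot.from_quat([-.091,.981,-.016,-.172])
print('d1 observed cols 278.1-372.9 rows 254.6-284.8')
for dp in(0,-3.1):
    for dx in(0,.004): print(dp,dx,rect(np.array([.5409,-.0102,.1271]),Rd,dp,dx))
print('e1 observed left 269.6 top 279+, bottom 313')
for dp in(0,-3.1):
    for dx in(0,.004): print(dp,dx,rect(np.array([.5216,-.014,.0718]),Rg,dp,dx)[0])
# top-edge of tube in saved pictures: brightness profile
for f in('side0','d1s','e1s'):
    g=cv2.imread(f'pics/{f}.png').astype(int)
    print(f)
E
python3 - <<'E'
import sys; sys.path.insert(0,'.')
import os; os.chdir('.')
from h import *
g=cv2.imread('pics/d1s.png',0)
for c in(282,290,300,310,345,355,365): print(c,g[240:292:1,c].tolist())
E
```

```text
d1 observed cols 278.1-372.9 rows 254.6-284.8
0 0 (array([275.1, 244.5, 374.8, 279.8]), [[288.3, 265.1], [279.1, 255.2], [374.8, 252.7], [365.0, 244.5]])
0 0.004 (array([277.3, 244.3, 376.4, 279.4]), [[290.6, 264.7], [281.3, 254.9], [376.4, 252.5], [366.6, 244.3]])
-3.1 0 (array([274.8, 242.2, 375.3, 282.3]), [[287.2, 267.8], [278.0, 257.9], [375.3, 250.4], [365.5, 242.2]])
-3.1 0.004 (array([277.1, 241.9, 377.1, 281.8]), [[289.5, 267.4], [280.3, 257.5], [377.1, 250.1], [367.2, 241.9]])
e1 observed left 269.6 top 279+, bottom 313
0 0 [266.9 272.7 363.7 311.1]
0 0.004 [269.1 272.4 365.4 310.6]
-3.1 0 [266.7 270.6 364.3 313.4]
-3.1 0.004 [268.9 270.2 366.  312.8]
side0
d1s
e1s
282 [90, 81, 74, 54, 43, 26, 31, 27, 30, 44, 64, 79, 85, 70, 43, 34, 27, 38, 81, 138, 155, 157, 152, 132, 121, 124, 121, 124, 122, 125, 135, 165, 187, 183, 164, 155, 152, 170, 170, 151, 145, 138, 141, 139, 143, 144, 141, 140, 142, 167, 210, 213]
290 [72, 87, 91, 119, 153, 165, 155, 150, 135, 115, 88, 51, 35, 39, 35, 35, 38, 86, 174, 232, 237, 228, 217, 207, 195, 175, 166, 206, 240, 229, 188, 152, 142, 133, 126, 1
[... 615 characters left out ...]
, 34, 38, 32, 32, 39, 34, 35, 33, 37, 32, 32, 32, 30, 36, 38, 52, 70, 100, 128, 159, 172, 185, 168, 145, 139, 142, 139, 140, 141, 140, 140, 140, 137, 145, 146, 143, 145, 141, 138, 138, 142, 147, 141, 140, 142]
355 [40, 47, 46, 44, 56, 58, 57, 48, 50, 51, 51, 48, 44, 46, 48, 50, 44, 39, 33, 90, 158, 191, 190, 193, 193, 193, 187, 163, 143, 139, 143, 143, 134, 140, 144, 144, 145, 141, 139, 142, 143, 139, 145, 142, 141, 144, 147, 140, 145, 138, 148, 140]
365 [22, 21, 34, 32, 32, 34, 38, 33, 31, 37, 33, 30, 32, 33, 32, 32, 33, 44, 73, 109, 137, 161, 183, 192, 184, 162, 142, 137, 143, 135, 142, 143, 140, 144, 144, 134, 145, 138, 141, 140, 141, 145, 145, 140, 143, 141, 143, 141, 141, 141, 146, 137]
```

Run:
```python
from h import *
cg=pg+.019*zs; S=Rg*Rot.from_matrix(np.diag([-1.,1,-1]))
print(cg,proj('side',cg),proj('top',cg))
V=np.array([[x,y,z] for x in(-.0875,.0875) for y in(-.013,.013) for z in(-.013,.013)])
u=proj('side',cg+S.apply(V)); print('rest model back-top edge',u[3],u[7],'front-bottom',u[0],u[4])
g=cv2.imread('pics/side0.png',0)
for c in(285,295,310,325,340): print(c,g[278:330,c].tolist())
```

```text
[ 0.51625202 -0.01440225  0.05951108] [[312.09279307 305.84554029]] [[373.88856042 278.04174355]]
rest model back-top edge [265.41087144 303.82623882] [348.3960112  287.34728259] front-bottom [270.09380497 327.18085135] [352.86420988 307.55050018]
285 [243, 241, 242, 242, 242, 242, 244, 242, 241, 243, 242, 242, 242, 241, 243, 242, 242, 242, 243, 242, 242, 242, 246, 243, 232, 224, 219, 223, 223, 227, 224, 226, 221, 202, 163, 118, 107, 134, 178, 196, 194, 180, 156, 124, 81, 59, 60, 64, 82, 92, 68, 55]
295 [241, 242, 243, 241, 242, 242, 242, 240, 242, 242, 243, 241, 241, 243, 242, 241, 242, 242, 242, 243, 247, 244, 235, 222, 220, 221, 225, 227, 227, 229, 224, 203, 159, 117, 99, 118, 155, 191, 202, 198, 196, 207, 232, 240, 243, 223, 167, 95, 69, 60, 63, 60]
310 [241, 241, 242, 242, 240, 240, 241, 240, 240, 243, 241, 242, 241, 239, 241, 242, 244, 247, 243, 230, 220, 224, 220, 224, 224, 226, 230, 223, 188, 142, 108, 102, 135, 167, 196, 202, 200, 190, 151, 116, 91, 62, 64, 61, 66, 60, 64, 64, 61, 69, 60, 62]
325 [242, 242, 240, 242, 242, 241, 241, 241, 241, 241, 242, 240, 241, 245, 246, 242, 229, 221, 219, 223, 225, 221, 227, 221, 207, 168, 123, 98, 118, 151, 179, 191, 190, 178, 140, 88, 65, 62, 63, 61, 61, 66, 61, 66, 65, 65, 95, 116, 133, 129, 136, 127]
340 [240, 241, 242, 242, 242, 241, 242, 242, 242, 243, 246, 246, 242, 228, 222, 220, 221, 221, 228, 227, 224, 198, 150, 113, 102, 115, 146, 173, 181, 177, 153, 115, 87, 82, 78, 75, 63, 46, 42, 44, 41, 51, 66, 84, 99, 107, 181, 237, 245, 243, 243, 242]
```

>>> {"method": "arm_command", "body": {
  "deltas": [
    {"ax":0,"ay":3.4,"az":0,"x":0.002,"y":0.0005,"z":0.0,"hand":0.022},
    {"ax":0,"ay":3.4,"az":0,"x":0.002,"y":0.0005,"z":0.012,"hand":0.022},
    {"ax":0,"ay":3.4,"az":0,"x":0.002,"y":0.0005,"z":0.022,"hand":0.022},
    {"ax":0,"ay":3.4,"az":0,"x":0.002,"y":0.0005,"z":0.026,"hand":0.022},
    {"ax":0,"ay":3.4,"az":0,"x":0.002,"y":0.0005,"z":0.027,"hand":0.022}
  ]
}}

```text
time: 28.12
tool_pos: [0.5087, -0.0156, 0.0459]
tcp_rot: [-0.093, 0.975, -0.02, -0.202]
wrist_force: [0.6, 0.1, -1.8]
opening: 0.0256
gripper_force: 35.0
```

>>> {"method": "arm_command", "body": {
  "deltas": [
    {"ax":0,"ay":0,"az":0,"x":0,"y":0,"z":0.001,"hand":0.022}
  ]
}}

```text
time: 28.25
tool_pos: [0.5087, -0.0157, 0.0454]
tcp_rot: [-0.093, 0.975, -0.02, -0.202]
wrist_force: [-1.1, -1.0, -0.5]
opening: 0.0258
gripper_force: 35.0
```

>>> {"method": "arm_command", "body": {
  "deltas": [
    {"ax":0,"ay":0,"az":0,"x":0,"y":0,"z":0.001,"hand":0.022}
  ]
}}

```text
time: 28.38
tool_pos: [0.5083, -0.0158, 0.0445]
tcp_rot: [-0.093, 0.975, -0.02, -0.202]
wrist_force: [-1.4, 0.1, 0.1]
opening: 0.0256
gripper_force: 35.0
```

>>> {"method": "arm_command", "body": {
  "deltas": [
    {"ax":0,"ay":0,"az":0,"x":0,"y":0,"z":0.0007,"hand":0.022},
    {"ax":0,"ay":0,"az":0,"x":0,"y":0,"z":0.0007,"hand":0.022}
  ]
}}

```text
time: 28.62
tool_pos: [0.508, -0.0158, 0.0436]
tcp_rot: [-0.093, 0.975, -0.02, -0.202]
wrist_force: [-1.2, -0.1, -0.7]
opening: 0.0258
gripper_force: 35.0
```

Run:
```python
from h import *
np.set_printoptions(precision=4,suppress=True)
o=monitor.get_obs();p0=np.array(o['tool_pos']);print(o['wrist_force'],o['torque'],p0)
im,d=save('side','f1s'); s=finder.silhouettes('shaker','side')
cg=pg+.019*zs; S=Rg*Rot.from_matrix(np.diag([-1.,1,-1]))
ys,xs=np.nonzero(s[0]['mask']); P=depth2world('side',d,ys,xs); Q=S.inv().apply(P-cg)
k=(Q[:,2]>.004)&(Q[:,2]<.03)&(abs(Q[:,1])<.011)&(Q[:,0]<-.02)&(Q[:,0]>-.1)
print(k.sum(),'vs rest: z=a x+b',np.polyfit(Q[k,0],Q[k,2],1),np.percentile(Q[:,0],[1,3]))
g=cv2.cvtColor(im,cv2.COLOR_RGB2GRAY)
for c in(285,295,305): print(c,g[288:306,c].tolist())
```

```text
[-1.1711 -0.0912 -0.7205] [ 0.068  -0.1047 -0.0046] [ 0.508  -0.0158  0.0436]
373 vs rest: z=a x+b [-0.003   0.0134] [-0.086  -0.0854]
285 [145, 143, 146, 147, 146, 139, 141, 145, 147, 143, 142, 178, 233, 243, 236, 219, 214, 216]
295 [139, 140, 141, 143, 144, 144, 144, 134, 131, 175, 228, 242, 235, 215, 208, 209, 206, 207]
305 [20, 16, 14, 26, 14, 12, 29, 114, 208, 238, 231, 209, 206, 206, 206, 203, 203, 212]
```

>>> {"method": "arm_command", "body": {
  "deltas": [
    {"ax":0,"ay":0,"az":0,"x":0,"y":0,"z":0.0007,"hand":0.022},
    {"ax":0,"ay":0,"az":0,"x":0,"y":0,"z":0.0007,"hand":0.022}
  ]
}}

```text
time: 28.98
tool_pos: [0.5079, -0.0158, 0.0431]
tcp_rot: [-0.093, 0.975, -0.02, -0.202]
wrist_force: [-1.6, 0.5, 3.8]
opening: 0.0259
gripper_force: 35.0
```

>>> {"method": "arm_command", "body": {
  "deltas": [
    {"ax":0,"ay":0,"az":0,"x":0,"y":0,"z":0.0006,"hand":0.022},
    {"ax":0,"ay":0,"az":0,"x":0,"y":0,"z":0.0006,"hand":0.022}
  ]
}}

```text
time: 29.22
tool_pos: [0.5079, -0.0158, 0.0431]
tcp_rot: [-0.093, 0.975, -0.02, -0.202]
wrist_force: [-0.2, 1.3, 13.7]
opening: 0.0256
gripper_force: 35.0
```

Seated. Releasing softly and retreating along the tool axis.

>>> {"method": "arm_command", "body": {
  "deltas": [
    {"ax":0,"ay":0,"az":0,"x":0,"y":0,"z":-0.0006,"hand":0.022},
    {"ax":0,"ay":0,"az":0,"x":0,"y":0,"z":-0.0006,"hand":0.022},
    {"ax":0,"ay":0,"az":0,"x":0,"y":0,"z":-0.0006,"hand":0.03},
    {"ax":0,"ay":0,"az":0,"x":0,"y":0,"z":-0.0006,"hand":0.05},
    {"ax":0,"ay":0,"az":0,"x":0,"y":0,"z":-0.0006,"hand":0.07},
    {"ax":0,"ay":0,"az":0,"x":0,"y":0,"z":-0.0006,"hand":0.08},
    {"ax":0,"ay":0,"az":0,"x":0,"y":0,"z":-0.0006,"hand":0.08},
    {"ax":0,"ay":0,"az":0,"x":0,"y":0,"z":-0.0006,"hand":0.08}
  ],
  "grip_force": 5
}}

```text
time: 30.22
tool_pos: [0.5078, -0.0158, 0.043]
tcp_rot: [-0.093, 0.975, -0.02, -0.202]
wrist_force: [-0.0, -0.3, -0.4]
opening: 0.077
gripper_force: 0.0
```

>>> {"method": "arm_command", "body": {
  "deltas": [
    {"ax":0,"ay":0,"az":0,"x":0,"y":0,"z":-0.01,"hand":0.08},
    {"ax":0,"ay":0,"az":0,"x":0,"y":0,"z":-0.04,"hand":0.08},
    {"ax":0,"ay":0,"az":0,"x":0,"y":0,"z":-0.08,"hand":0.08},
    {"ax":0,"ay":-12,"az":0,"x":0,"y":0,"z":-0.13,"hand":0.08},
    {"ax":0,"ay":-23,"az":0,"x":0.03,"y":0,"z":-0.18,"hand":0.08},
    {"ax":0,"ay":-23,"az":0,"x":0.08,"y":0,"z":-0.22,"hand":0.08},
    {"ax":0,"ay":-23,"az":0,"x":0.13,"y":-0.06,"z":-0.24,"hand":0.08},
    {"ax":0,"ay":-23,"az":0,"x":0.15,"y":-0.12,"z":-0.24,"hand":0.08},
    {"ax":0,"ay":-23,"az":0,"x":0.15,"y":-0.16,"z":-0.24,"hand":0.08},
    {"ax":0,"ay":-23,"az":0,"x":0.15,"y":-0.16,"z":-0.24,"hand":0.08},
    {"ax":0,"ay":-23,"az":0,"x":0.15,"y":-0.16,"z":-0.24,"hand":0.08}
  ]
}}

```text
time: 31.6
tool_pos: [0.4966, -0.1804, 0.3232]
tcp_rot: [-0.095, 0.995, -0.001, -0.004]
wrist_force: [0.2, 0.2, -0.8]
opening: 0.0803
gripper_force: 0.0
```

Run:
```python
from h import *
np.set_printoptions(precision=4,suppress=True)
o=monitor.get_obs();print(o['time'],o['tool_pos'],o['wrist_force'])
cg=pg+.019*zs; S=Rg*Rot.from_matrix(np.diag([-1.,1,-1]))
for cam in('side','top'):
    im,d=save(cam,'z'+cam[0]); 
    s=finder.silhouettes('shaker',cam)
    if s:
        m=s[0]['mask'];ys,xs=np.nonzero(m);P=depth2world(cam,d,ys,xs);Q=S.inv().apply(P-cg)
        k=(Q[:,2]>.004)&(Q[:,2]<.03)&(abs(Q[:,1])<.011)&(abs(Q[:,0])<.1)
        print(cam,s[0]['rect'],len(xs),'z fit',np.polyfit(Q[k,0],Q[k,2],1),np.percentile(Q[:,0],[1,99]))
        r=cv2.minAreaRect((P[(P[:,2]>.03)][:,:2]*1000).astype(np.float32));print(r)
    b=cv2.cvtColor(cv2.imread(f'pics/{cam}0.png'),cv2.COLOR_BGR2GRAY).astype(int);n=cv2.cvtColor(im,cv2.COLOR_RGB2GRAY).astype(int)
    D=((abs(b-n)>45)*255).astype(np.uint8); D=cv2.morphologyEx(D,cv2.MORPH_OPEN,np.ones((3,3)))
    N,_,st,c=cv2.connectedComponentsWithStats(D)
    print('diff',[(c[i].round().tolist(),int(st[i,4])) for i in range(1,N) if st[i,4]>12])
import shutil; shutil.copy('pics/zs.png','pics/z0s.png')
import os; orange('z')
hsv=cv2.cvtColor(cv2.imread('pics/zt.png'),cv2.COLOR_BGR2HSV);m=cv2.inRange(hsv,(105,120,40),(125,255,255)); m[:200]=0;m[370:]=0;m[:,:180]=0;m[:,310:]=0
cnt=np.vstack([q for q in cv2.findContours(m,0,1)[0] if cv2.contourArea(q)>100]).reshape(-1,2);print('tray',cv2.minAreaRect((pix2world('top',cnt,.03)[:,:2]*1000).astype(np.float32)))
```

```text
31.6 [ 0.4966 -0.1804  0.3232] [ 0.1691  0.2094 -0.7934]
side [309.4, 309.0, 94.1, 40.3] 1899 z fit [-0.0006  0.0129] [-0.0859  0.0861]
((404.8992919921875, -208.78817749023438), (578.8587646484375, 144.9414520263672), 60.25655746459961)
diff [([12.0, 8.0], 464), ([425.0, 16.0], 76), ([378.0, 24.0], 215), ([13.0, 28.0], 141), ([362.0, 78.0], 1751), ([2.0, 82.0], 18), ([34.0, 104.0], 1145), ([1.0, 106.0], 29), ([314.0, 109.0], 58), ([319.0, 172.0], 4059), ([18.0, 146.0], 14), ([11.0, 167.0], 184), ([384.0, 175.0], 17), ([23.0, 216.0], 2474), ([395.0, 179.0], 19), ([412.0, 197.0], 786), ([263.0, 255.0], 3108), ([379.0, 255.0], 940), ([5.0, 257.0], 265), ([240.0, 250.0], 159), ([267.0, 248.0], 42), ([10.0, 255.0], 38), ([256.0, 259.0], 19), ([241.0, 271.0], 54), ([6.0, 311.0], 609), ([313.0, 307.0], 247), ([67.0, 378.0], 4972), ([272.0, 374.0], 4005), ([211.0, 429.0], 48), ([29.0, 453.0], 488)]
top [373.8, 276.9, 39.7, 110.5] 2000 z fit [0.0041 0.0131] [-0.0846  0.0884]
((522.4768676757812, 0.5296859741210938), (122.62260437011719, 163.49765014648438), 75.86779022216797)
diff [([622.0, 
[... 397 characters left out ...]
 849), ([437.0, 408.0], 27), ([609.0, 449.0], 1887)]
side blob [290. 230.] 67 st [64. 32.]
side blob [261. 238.] 36 st [-3. 36.]
side blob [291. 246.] 16 st [ 44. -16.]
side blob [268. 249.] 31 st [-2. -4.]
side blob [243. 254.] 62 st [-54.   8.]
side blob [257. 258.] 15 st [-34. -19.]
top blob [207. 239.] 67 st [71. 38.]
top blob [220. 250.] 62 st [53. 18.]
top blob [244. 254.] 61 st [ 43. -22.]
top blob [254. 269.] 64 st [ 18. -36.]
top blob [235. 283.] 63 st [-2. -5.]
top blob [212. 284.] 65 st [-3. 33.]
top blob [249. 303.] 65 st [-36. -26.]
top blob [230. 315.] 132 st [-54.   6.]
tray ((514.8892211914062, 212.19931030273438), (165.28695678710938, 101.52630615234375), 3.4315268993377686)
```

```bash
python3 -c "
from plant import order; print(order.close_job())"
```

```text
the job is handed in; nothing more can be done
None
```

I handed the job in at about 32 s: the tray is home against the dowels and stop, all nine beads are spread three per compartment, the empty shaker is back in its rest as it lay, and the bystanders did not move; the shaker slipped about 3° in the grip, so my first try at the rest pressed about 42 N on the wrist before I straightened it and seated it gently.

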